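# Plug the tank's outlet branches and hold its lid on the mark for the water test

## Robot

A 7-joint arm with a two-finger parallel gripper is mounted at the origin on the work surface. World frame = base frame: x ahead of the robot, y to its left, z up, the work surface at z = 0. Lengths are in m, angles in rad, forces in N, time in s.
With the tool pointing down it reaches from about 0.4 to 0.85 m from the base axis. Payload 10.4 kg.
Tool frame: the origin (TCP) lies between the finger pads; the fingertips stand 19 mm ahead of it and the grasp point (between the pads) is the TCP (manip.tip_reach is the z of the fingertips in the tool frame, in m); z points along the fingers, y is the direction in which the jaws open and shut (so a half turn about z gives the same grasp; the last joint's range is limited). The gripper opens to 85 mm and grips with 20 to 120 N. Pads are 22 mm wide; open, the fingers measure 114 mm over their backs; the gripper's body (76 mm by 85 mm) begins 54 mm behind the grasp point. The pads swing forward as they close: fully open they stand 13 mm farther back than shut.
Start: joints at [-1.15, 0.332, -0.065, 1.46, 0.022, 1.35, -0.088], TCP at [0.268, 0.564, 0.25] pointing down, gripper open.
Joint ranges: [-2.6, 2.6], [-0.5, 2.12], [-1.47, 1.34], [0.16, 2.42], [-1.27, 4.41], [0.06, 2.06], [-2.6, 2.6]. Speed limits (rad/s): [2.22, 2.22, 2.79, 2.79, 3.14, 3.14, 3.14].

## Interface

Orientations are given as a unit quaternion [x, y, z, w].
In Python, from workcell import sensors, cams, manip gives the robot as it stands.
- The arm moves only by the shell command python3 -m jog 'ROWS' [FORCE]. ROWS is JSON, a list of rows, each a list of 3 entries, a list of its own where there are three numbers: the shift along the world's x, y, z in m, then the turn, a rotation vector about the world's x, y, z in rad, then the opening in per cent of the stroke, from 0 (shut) to 100 (fully open). In form: [[[dx, dy, dz], [wx, wy, wz], grip], ...]. A call has 1 to 5 rows; each row shifts and turns the pose as measured when the row begins; what a row does not reach is not made up. A row lasts 1/8 s, in which the tool goes at most 62.5 mm and 10.7 degrees, less where a joint would pass 70% of its speed; a pose out of reach is approached as far as the arm can. A call with a gripper value outside its range is refused whole. The fingers move at their own pace and stop on an object; FORCE is the grip in N (left out, the last holds). Time passes only in rows, so rows that do not move let the fingers close. It gives the time, the measured TCP pose, the force and the opening at its end, in the units of the state.
- sensors.get_obs(): the state, without advancing time (a new reading comes with each control period).
- cams.camera(name): name is "scene" or "top" or "wrist"; returns (picture, depth): 400x640x3 uint8, red, green, blue; 400x640 float32, m along the optical axis (not along the pixel's ray), 0 where there is no reading.
- cams.camera_model(name): a dict with "intrinsics" (3x3 intrinsics, pixels), "k1" (the pictures are not rectified: a ray, as slopes to the right and down, at radius r is drawn at 1 + k1 r^2 times it, then the intrinsics apply), "view" (4x4, takes a point from world to camera coordinates). Camera axes: x right, y down, z forward; pixel columns grow to the right and rows downward; lengths in m; the calibration is good to about 2 mm. A picture is of the moment at which its call begins: read the wrist's pose just before it. camera_model takes no time and is no camera call; for the wrist camera it gives the pose at the moment of the call.
- manip.hand_in(): hands the job in, once; it reports no verdict.
The state is a dict: "clock": time; "joint_pos": joint angles; "joint_velocities": joint speeds; "tau": joint torques, N m; "position": TCP position; "ee_rot": TCP orientation; "ft_force": force on the tool from outside, world axes, zero at the start; "torque": the same for the moment, N m; "grip_width": opening from 0.0 (shut) to 1.0 (fully open).
Only numpy, scipy, OpenCV 4.12 (cv2) and the standard library are available. Lean on these libraries where they do the work, as an engineer would, in place of code of your own. Each camera call takes 0.05 s, during which the arm holds its last target.

## Task

Get the small plastic tank ready for its water test: push the two blue test plugs fully home, upright, into the open branches of the outlet pipe, branch 1 (next to the tank, one red band) first and then branch 2, and let go of them. Then lift the tank's lid until its edge is in line with the red index on the quadrant and keep it there, still: its stay is not fitted yet, so finish while holding it up. Leave the red index and the tools and offcuts lying around where they are.

Things in the scene. Friction and masses are not known exactly. Their poses are not given: they have to be found in the camera images.
- plugA_center (a point): First of two identical blue test plugs, upright on the bench, 77 mm high, about 70 g. From the foot: black tapered rubber stem 35 mm long (diameter 25 mm at the foot, 31 at the top), blue flange 48 mm diameter x 8 mm, blue round grip 28 mm diameter x 34 mm. Point: on its axis, half-way up (38.5 mm above the foot, 3.5 mm above the flange's underside); z up along the axis.
- plugB_center (a point): The second test plug, identical to the first (either plug fits either branch); point and axes as for the first.
- port1 (a point): Centre of the open mouth of branch 1: the upright socket next to the tank, one red band and one red dot. Mouth 100 mm above the bench, bore 35 mm diameter, 40 mm deep, outside 50 mm. z up out of the bore; x from the tank's handle side to its hinge side; y along the outlet pipe, away from the tank. A plug fully home rests with its flange's underside on this mouth. The pipe is fixed.
- port2 (a point): Centre of the open mouth of branch 2, 100 mm farther along the outlet pipe away from the tank, two red bands and two red dots; otherwise exactly like branch 1, same axes. The outlet pipe is 50 mm in diameter, its axis 35 mm above the bench.
- lid (a joint): Opening angle of the tank's lid, rad: 0 shut (level), grows as the handle side is lifted, limit 1.75. Pale grey sheet 217 x 340 x 12 mm, about 0.8 kg, on a free hinge along the side away from the robot; falls shut when let go. Its top is 127 mm above the bench when shut. The tank under it is a fixed box 220 x 320 x 115 mm high.
- lid_handle (a point): Centre of the lid's handle: round steel bar, 14 mm diameter, 130 mm long, parallel to the hinge, on two end arms. In the lid's frame (origin on the hinge axis, tank axes when shut, turning with the lid) it lies at x = -240 mm, z = +42 mm: 36 mm above the lid's top face, 15 mm in front of the lid's edge; 163 mm above the bench when shut. Axes of the lid: y along the bar.
- lid_hinge (a point): Point on the hinge axis of the lid, at mid-length, 121 mm above the bench, fixed to the tank. y is along the hinge axis; x points away from the handle.
- index (a joint): Angle at which the red index is clamped on the aluminium quadrant arc at the tank's end opposite the outlet pipe, rad, measured like the lid's angle and about the same axis: the lid is on the mark when its angle equals this one. Between 0.60 and 0.95, stiff.
- index_tip (a point): Outer end, on the centre line, of the red index: a flat bar 90 x 14 x 6 mm, radial to the hinge axis, its tip 200 mm from that axis and 17 mm beside the lid's end edge. The lid is on the mark when its end edge (red line at mid-thickness, also radial to the axis) is in line with the bar. x along the bar, towards the hinge axis.
- driver_orange: Screwdriver with an orange handle, 220 mm long, lying; a bystander to be left where it lies. Origin at its underside, somewhere along its length.
- driver_yellow: Screwdriver with a yellow handle, 200 mm long, lying; a bystander to be left where it lies. Origin at its underside, somewhere along its length.
- pliers: Pliers with red grips, 160 mm long, lying; a bystander to be left where it lies. Origin at its underside, somewhere along its length.
- tape_measure: Yellow pocket tape measure, 68 x 36 x 60 mm high; a bystander to be left where it lies. Origin at its underside.
- fork_bracket: Pale grey u-shaped plastic bracket, 100 x 30 x 75 mm high; a bystander to be left where it lies. Origin at its underside.
- hot_air_gun: Hot-air welding gun, blue grip and steel barrel, 310 mm long, lying; a bystander to be left where it lies. Origin at its underside, somewhere along its length.
- offcut: Pale grey plastic offcut strip, 160 x 45 x 12 mm; a bystander to be left where it lies. Origin at its underside.
Things that resemble listed ones, but are neither listed nor needed, are in the scene too. Leave any green, grey or white look-alike of the part that bears plugB_center alone.

How it is judged:
By the outcome, as a careful person would: the job done as asked, in the order asked, and still so for the second after the job is handed in, while the arm keeps its last pose, push and grip.
It also fails if it takes over 58 s, if anything falls off the work surface, if the arm or the gripper's body presses on something with over 40 N, if the wrist force passes 120 N, or if a joint passes its speed limit or range.

## Working session

There is one attempt and no reset: what is moved stays moved. The work goes in short steps, Python scripts to look and compute and a shell command to move; the robot and the scene stay as the last step left them, time stands still between calls to the robot, and variables do not carry over. Pictures are saved under pics/ and viewed, and the job is handed in when it is done.

```bash
ls; mkdir -p pics
python3 - <<'E'
from workcell import sensors,cams,manip
import cv2,numpy as np
o=sensors.get_obs();print(o['clock'],o['position'],o['ee_rot'],manip.tip_reach)
for n in ['scene','top','wrist']:
    m=cams.camera_model(n);p,d=cams.camera(n)
    cv2.imwrite(f'pics/{n}0.png',p[:,:,::-1]);np.savez(f'{n}0.npz',p=p,d=d,K=m['intrinsics'],k1=m['k1'],V=m['view'])
    print(n,m)
E
```

```text
pics
0.0 [0.26820478 0.5641207  0.24950076] [ 2.20072833e-01  9.75483163e-01 -7.26262381e-04 -1.41478626e-04] 0.019
scene {'intrinsics': array([[361.66901397,   0.        , 321.77647413],
       [  0.        , 361.66901397, 202.94874981],
       [  0.        ,   0.        ,   1.        ]]), 'k1': 0.0010375251373223816, 'view': array([[-0.60797377,  0.79368334,  0.0208484 ,  0.30786187],
       [ 0.52235069,  0.41962834, -0.74233538, -0.17368342],
       [-0.5979278 , -0.44043026, -0.66970406,  1.54267559],
       [ 0.        ,  0.        ,  0.        ,  1.        ]])}
top {'intrinsics': array([[449.64283568,   0.        , 320.18461373],
       [  0.        , 449.64283568, 191.29330344],
       [  0.        ,   0.        ,   1.        ]]), 'k1': 0.02365990529719264, 'view': array([[ 2.04382324e-03, -9.99970153e-01, -7.45090745e-03,
        -9.03897223e-03],
       [-9.94267168e-01, -1.23551361e-03, -1.06917126e-01,
         5.25842548e-01],
       [ 1.06904729e-01,  7.62671235e-03, -9.94240017e-01,
         1.78317064e+00],
       [ 0.00000000e+00,  0.00000000e+00,  0.00000000e+00,
         1.00000000e+00]])}
wrist {'intrinsics': array([[284.90202704,   0.        , 318.48897729],
       [  0.        , 284.90202704, 200.03971918],
       [  0.        ,   0.        ,   1.        ]]), 'k1': 0.005262795198715061, 'view': array([[ 0.4289686 ,  0.9033183 , -0.00140778, -0.62456619],
       [ 0.85854392, -0.40722054,  0.31156664, -0.04022431],
       [ 0.28087057, -0.13486095, -0.95022326,  0.38060493],
       [ 0.        ,  0.        ,  0.        ,  1.        ]])}
```

View pics/scene0.png

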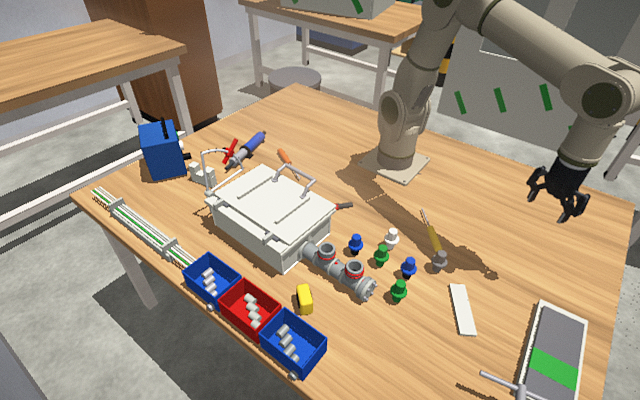

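View pics/top0.png

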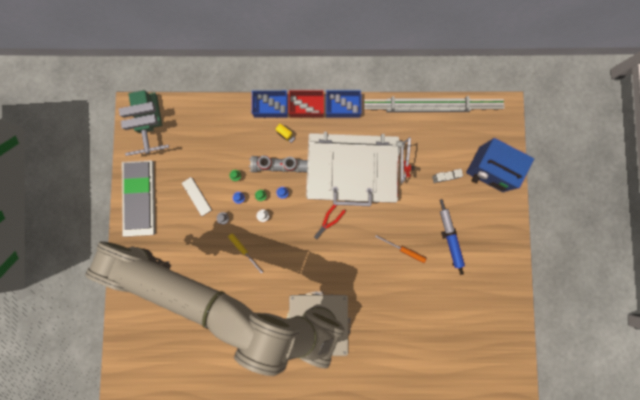

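View pics/wrist0.png

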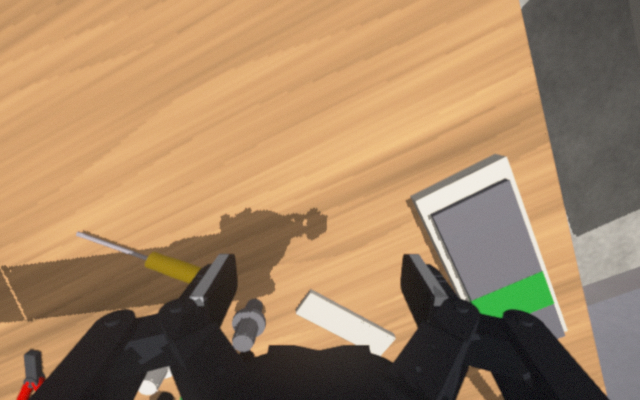

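The top view shows the blue plugs at about (239,198) and (282,192). Branches 1 and 2 are at about (290,163) and (264,163), and the handle bar is at about (352,203). Next I'll measure them.

```bash
cat > h.py <<'E'
import numpy as np,cv2
class C:
    def __init__(s,f):
        z=np.load(f);s.p=z['p'];s.d=z['d'];s.K=z['K'];s.k1=float(z['k1']);s.V=z['V'];s.M=np.linalg.inv(s.V)
    def ray(s,u,v):
        x=(np.asarray(u,float)-s.K[0,2])/s.K[0,0];y=(np.asarray(v,float)-s.K[1,2])/s.K[1,1]
        a,b=x,y
        for _ in range(8):
            f=1+s.k1*(a*a+b*b);a,b=x/f,y/f
        return a,b
    def pt(s,u,v,d=None):
        a,b=s.ray(u,v)
        if d is None: d=s.d[np.asarray(v),np.asarray(u)]
        P=np.stack([a*d,b*d,d+0*a],-1);return P@s.M[:3,:3].T+s.M[:3,3]
    def plane(s,u,v,z):
        a,b=s.ray(u,v);D=np.stack([a,b,1+0*a],-1)@s.M[:3,:3].T;o=s.M[:3,3]
        return o+D*((z-o[2])/D[...,2])[...,None]
    def cloud(s):
        v,u=np.mgrid[0:400,0:640];return s.pt(u,v)
    def px(s,P):
        q=s.V[:3,:3]@np.asarray(P)+s.V[:3,3];a,b=q[0]/q[2],q[1]/q[2];f=1+s.k1*(a*a+b*b)
        return np.array([a*f*s.K[0,0]+s.K[0,2],b*f*s.K[1,1]+s.K[1,2]])
def snap(n,tag):
    from workcell import cams
    m=cams.camera_model(n);p,d=cams.camera(n)
    np.savez(f'{n}{tag}.npz',p=p,d=d,K=m['intrinsics'],k1=m['k1'],V=m['view']);return C(f'{n}{tag}.npz')
E
python3 - <<'E'
from h import *
for n in ['top','scene']:
    c=C(n+'0.npz');W=c.cloud();hsv=cv2.cvtColor(c.p,cv2.COLOR_RGB2HSV)
    for nm,lo,hi in [('blue',(105,120,60),(130,255,255)),('red',(0,150,80),(8,255,255)),('red2',(172,150,80),(180,255,255))]:
        m=cv2.inRange(hsv,lo,hi)
        k,l,st,ce=cv2.connectedComponentsWithStats(m)
        for i in range(1,k):
            if 8<st[i,4]<600:
                w=W[l==i];print(n,nm,ce[i].round(1),st[i,4],np.median(w,0).round(3),'zmax',np.percentile(w[:,2],[5,95]).round(3))
c=C('top0.npz');cv2.imwrite('pics/topz.png',cv2.resize(c.p[120:250,220:440,::-1],None,fx=3.6,fy=3.6,interpolation=2))
c=C('scene0.npz');cv2.imwrite('pics/scz.png',cv2.resize(c.p[130:310,180:430,::-1],None,fx=3.2,fy=3.2,interpolation=2))
E
```

```text
top blue [279.4  97.5] 154 [0.924 0.16  0.007] zmax [-0.002  0.067]
top blue [352.2  98.3] 184 [ 0.923 -0.144  0.008] zmax [-0.002  0.055]
top blue [263.9 108.2] 273 [0.873 0.229 0.005] zmax [-0.004  0.071]
top blue [336.7 108.5] 258 [ 0.872 -0.071  0.006] zmax [-0.004  0.072]
top blue [281.8 192.3] 66 [0.517 0.142 0.073] zmax [0.043 0.081]
top blue [237.9 197.5] 66 [0.496 0.316 0.073] zmax [0.039 0.082]
top blue [455.1 250.8] 278 [ 0.291 -0.538  0.043] zmax [0.033 0.051]
top red [407.6 170.2] 59 [ 0.582 -0.32   0.238] zmax [0.228 0.261]
top red [331.7 217.2] 196 [ 0.421 -0.052  0.014] zmax [0.003 0.023]
scene blue [253.1 141. ] 122 [ 0.307 -0.531  0.043] zmax [0.03  0.048]
scene blue [355.6 242.7] 181 [0.532 0.15  0.052] zmax [0.039 0.08 ]
scene blue [408.7 266.3] 209 [0.512 0.322 0.052] zmax [0.039 0.08 ]
scene red [229.7 150.7] 140 [ 0.593 -0.316  0.232] zmax [0.003 0.258]
scene red [336.8 206.6] 10 [ 0.393 -0.018  0.014] zmax [0.007 0.018]
scene red [327.1 257.1] 29 [0.653 0.127 0.081] zmax [0.072 0.084]
scene red [353.6 274.1] 67 [0.657 0.223 0.087] zmax [0.073 0.095]
```

View pics/topz.png

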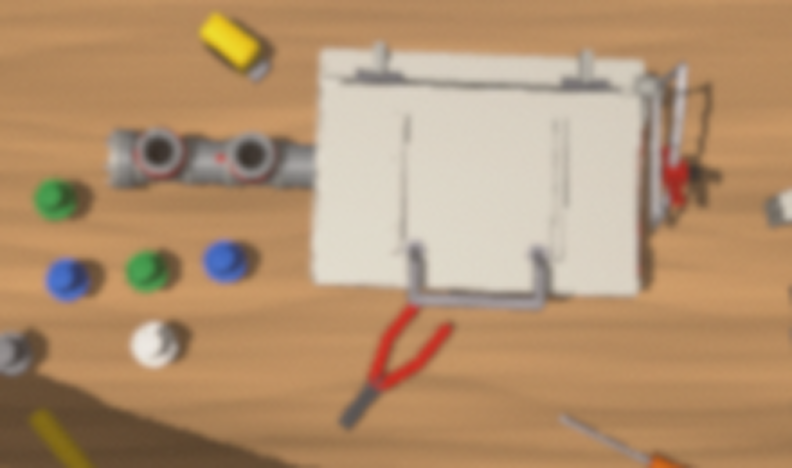

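View pics/scz.png

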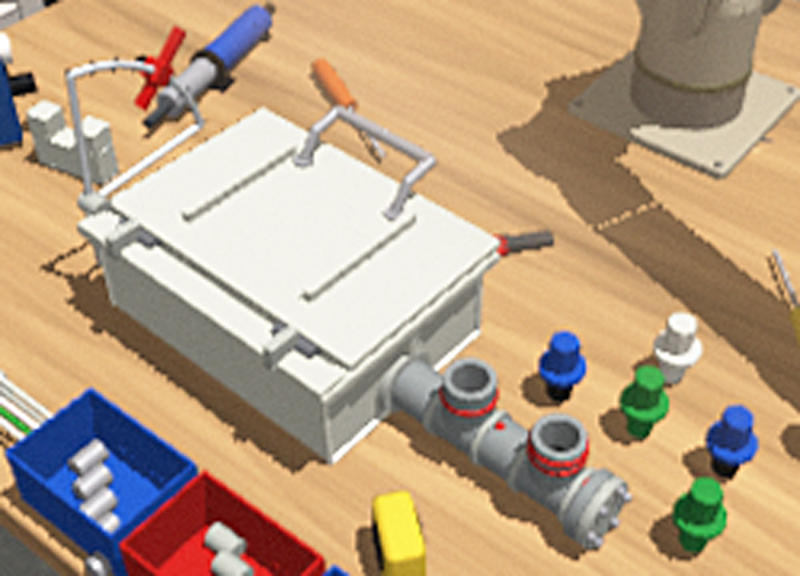

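Run:
```python
from h import *
from scipy.optimize import least_squares
R=[]
for n in ['top','scene']:
    c=C(n+'0.npz');W=c.cloud();hsv=cv2.cvtColor(c.p,cv2.COLOR_RGB2HSV)
    near=(W[...,0]>.3)&(W[...,0]<.85)&(W[...,1]>-.36)&(W[...,1]<.18)
    m=near&(abs(W[...,2]-.127)<.006)
    k,l,st,ce=cv2.connectedComponentsWithStats(cv2.erode(m.astype(np.uint8),np.ones((2,2))))
    i=1+np.argmax(st[1:,4]);w=W[l==i]
    r=cv2.minAreaRect(w[:,:2].astype(np.float32));print(n,'lid',r,np.median(w[:,2]))
    for g in [(.61,.115),(.61,.215)]:
        # mouth ring: points z>.094 near g
        mm=(np.hypot(W[...,0]-g[0],W[...,1]-g[1])<.06)&(W[...,2]>.094)&(W[...,2]<.11)
        w=W[mm];
        s=least_squares(lambda q:np.clip(np.abs(np.hypot(w[:,0]-q[0],w[:,1]-q[1])-.02125)-.00375,0,None),w[:,:2].mean(0)).x
        print(n,'port',mm.sum(),s,np.median(w[:,2]))
    for g in [(.52,.145),(.50,.32)]:
        mm=(np.hypot(W[...,0]-g[0],W[...,1]-g[1])<.04)&(W[...,2]>.070)&(W[...,2]<.085)
        w=W[mm];print(n,'plugtop',mm.sum(),w.mean(0),(w[:,:2].min(0)+w[:,:2].max(0))/2)
    # handle
    mm=near&(W[...,2]>.150)&(W[...,2]<.172)&(W[...,1]<.1)&(W[...,1]>-.25)&(W[...,0]<.5)
    w=W[mm]; s=np.argsort(w[:,1]);print(n,'handle',mm.sum(),np.median(w,0),w[:,1].min(),w[:,1].max(),np.polyfit(w[:,1],w[:,0],1))
```

```text
top lid ((0.5927659273147583, -0.09011934697628021), (0.2456609308719635, 0.21993856132030487), 87.78227233886719) 0.1271977882060913
top port 65 [0.63029072 0.1106498 ] 0.1008784726053531
top port 70 [0.63364631 0.20901036] 0.10063708939312566
top plugtop 37 [0.52001789 0.14354224 0.07661622] [0.51986156 0.1450775 ]
top plugtop 39 [0.49891606 0.31744327 0.07619048] [0.49965628 0.31599266]
top handle 149 [ 0.46740516 -0.13473307  0.16673005] -0.19813958606072932 -0.06049307729363378 [0.0105228  0.47249246]
scene lid ((0.6144852042198181, -0.1404343992471695), (0.3576211929321289, 0.25662267208099365), 87.98306274414062) 0.12868240014648863
scene port 133 [0.63419624 0.1114344 ] 0.1013525332039592
scene port 155 [0.6390472  0.21125093] 0.10087430411910892
scene plugtop 65 [0.52534195 0.14495962 0.07720981] [0.52199593 0.14428464]
scene plugtop 75 [0.50465614 0.31869835 0.07758787] [0.50239679 0.31828425]
scene handle 159 [ 0.47502914 -0.12684076  0.16796814] -0.1994931357293802 -0.05618688389500637 [0.01637696 0.47899917]
```

```bash
python3 -m jog '[[[0.02,-0.055,0],[0,0,-0.16],60],[[0.03,-0.052,0],[0,0,-0.16],60],[[0.03,-0.052,0],[0,0,-0.16],60],[[0.03,-0.052,0],[0,0,-0.16],60],[[0.03,-0.052,0],[0,0,-0.16],60]]' 40
```

```text
clock: 0.78
position: [0.4071, 0.2964, 0.2474]
ee_rot: [0.589, 0.808, -0.001, -0.002]
ft_force: [1.3, 0.1, -1.0]
grip_width: 0.598
```

```bash
python3 -m jog '[[[0.035,-0.05,0],[0,0,-0.14],60],[[0.035,-0.05,0],[0,0,-0.12],60],[[0.03,-0.035,-0.02],[0,0,-0.08],60],[[0.01,-0.015,-0.02],[0,0,-0.01],60]]'
cat >> h.py <<'E'
def rep():
    from workcell import sensors
    from scipy.spatial.transform import Rotation as R
    o=sensors.get_obs();r=R.from_quat(o['ee_rot']).as_matrix()
    print('t',round(o['clock'],2),'p',np.round(o['position'],4),'zax',r[:,2].round(3),'yang',np.degrees(np.arctan2(r[1,1],r[0,1])).round(1),'F',np.round(o['ft_force'],1),'T',np.round(o['torque'],2),'g',round(float(o['grip_width']),3),'q',np.round(o['joint_pos'],2))
E
python3 - <<'E'
from h import *
rep();c=snap('wrist','1');cv2.imwrite('pics/w1.png',c.p[:,:,::-1]);print('cam',c.M[:3,3])
E
```

```text
clock: 1.27
position: [0.521, 0.1379, 0.2082]
ee_rot: [0.727, 0.686, 0.001, -0.001]
ft_force: [-0.5, 0.6, 0.8]
grip_width: 0.6
t 1.27 p [0.521  0.1379 0.2082] zax [ 0.     0.003 -1.   ] yang -3.3 F [-0.5  0.6  0.8] T [0.04 0.03 0.01] g 0.6 q [-0.67  0.17  0.37  1.77 -0.07  1.22 -0.34]
cam [0.52492443 0.21773227 0.33218289]
```

View pics/w1.png

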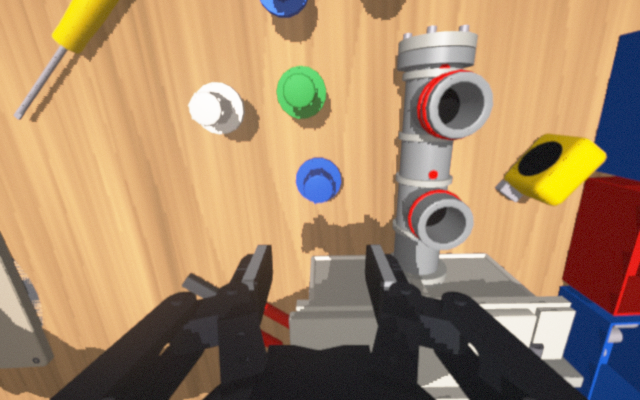

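The wrist view shows plug A at (320,180), branch 1 at (440,220) and branch 2 at (459,104). I'll fit all of them.

```bash
cat > fit.py <<'E'
from h import *
from scipy.optimize import least_squares
def ring(c,g,z=.1):
    W=c.cloud();mm=(np.hypot(W[...,0]-g[0],W[...,1]-g[1])<.05)&(abs(W[...,2]-z)<.004)
    w=W[mm];s=least_squares(lambda q:np.clip(np.abs(np.hypot(w[:,0]-q[0],w[:,1]-q[1])-.02125)-.00375,0,None),w[:,:2].mean(0)).x
    lo,hi=np.percentile(w[:,:2],[1,99],axis=0)
    return mm.sum(),s.round(4),((lo+hi)/2).round(4),(hi-lo).round(4),np.median(w[:,2]).round(4)
def disc(c,g,z,tol=.004,r=.03):
    W=c.cloud();mm=(np.hypot(W[...,0]-g[0],W[...,1]-g[1])<r)&(abs(W[...,2]-z)<tol)
    w=W[mm];lo,hi=np.percentile(w[:,:2],[1,99],axis=0)
    return mm.sum(),w.mean(0).round(4),((lo+hi)/2).round(4),(hi-lo).round(4),np.median(w[:,2]).round(4)
E
python3 - <<'E'
from fit import *
c=C('wrist1.npz')
for g in [(.632,.111),(.636,.211)]: print('ring',ring(c,g))
print('A top',disc(c,(.521,.144),.077)); print('A flange',disc(c,(.521,.144),.043,.003,.035))
print('B',disc(c,(.501,.317),.077))
for n in ['top0','scene0']:
    cc=C(n+'.npz');print(n,'A fl',disc(cc,(.521,.144),.043,.003,.035),disc(cc,(.521,.144),.077))
E
```

```text
ring (np.int64(1323), array([0.6305, 0.113 ]), array([0.6302, 0.1133]), array([0.0471, 0.0474]), np.float64(0.1))
ring (np.int64(1858), array([0.6343, 0.2131]), array([0.6342, 0.2131]), array([0.0473, 0.0468]), np.float64(0.0998))
A top (np.int64(687), array([0.5204, 0.1462, 0.077 ]), array([0.5205, 0.1459]), array([0.0261, 0.0259]), np.float64(0.0771))
A flange (np.int64(747), array([0.5209, 0.1529, 0.0432]), array([0.5206, 0.1478]), array([0.0454, 0.0414]), np.float64(0.0433))Traceback (most recent call last):
  File "<stdin>", line 5, in <module>
  File "fit.py", line 10, in disc
    w=W[mm];lo,hi=np.percentile(w[:,:2],[1,99],axis=0)
                  ~~~~~~~~~~~~~^^^^^^^^^^^^^^^^^^^^^^^
    return _quantile_unchecked(
        a, q, axis, out, overwrite_input, method, keepdims, weights)
    return _ureduce(a,
                    func=_quantile_ureduce_func,
    ...<5 lines>...
                    overwrite_input=overwrite_input,
                    method=method)
    r = func(a, **kwargs)
    result = _quantile(arr,
                       quantiles=q,
    ...<2 lines>...
                       out=out,
                       weights=wgt)
    slices_having_nans = np.isnan(arr[-1, ...])
                                  ~~~^^^^^^^^^
IndexError: index -1 is out of bounds for axis 0 with size 0
```

```bash
python3 -m jog '[[[0,0.004,-0.055],[0.003,0,0.02],60],[[0,0.004,-0.05],[0,0,0],60],[[0,0,-0.03],[0,0,0],60],[[0,0,-0.006],[0,0,0],60],[[0,0,0],[0,0,0],60]]';python3 -c "
from h import *
rep()"
```

```text
clock: 1.95
position: [0.5201, 0.1452, 0.062]
ee_rot: [0.72, 0.694, 0.001, -0.002]
ft_force: [0.6, 0.1, 0.5]
grip_width: 0.598
t 1.95 p [0.5201 0.1452 0.062 ] zax [-0.002  0.005 -1.   ] yang -2.2 F [0.6 0.1 0.5] T [-0.06  0.02 -0.01] g 0.598 q [-0.65  0.35  0.34  1.9  -0.15  0.92 -0.27]
```

```bash
python3 -m jog '[[[0,0,0.004],[-0.005,-0.002,0],50],[[0,0,0],[0,0,0],25],[[0,0,0],[0,0,0],20],[[0,0,0],[0,0,0],20],[[0,0,0],[0,0,0],20]]' 50;python3 -c "
from h import *
rep()"
```

```text
clock: 2.58
position: [0.5221, 0.1463, 0.0702]
ee_rot: [0.72, 0.694, 0.003, 0.001]
ft_force: [1.2, 0.7, -0.4]
grip_width: 0.309
t 2.58 p [0.5221 0.1463 0.0702] zax [ 0.006  0.003 -1.   ] yang -2.2 F [ 1.2  0.7 -0.4] T [ 0.03  0.07 -0.03] g 0.309 q [-0.66  0.33  0.35  1.89 -0.14  0.93 -0.28]
```

```bash
python3 -m jog '[[[0,0,0.05],[-0.003,-0.005,0],20],[[0,0,0.055],[0,0,0],20],[[0.02,0,0.02],[0,0,0],20],[[0.05,-0.012,0],[0,0,0],20],[[0.03,-0.015,0],[0,0,0],20]]';python3 - <<'E'
from h import *
rep();c=snap('wrist','2');cv2.imwrite('pics/w2.png',c.p[:,:,::-1])
E
```

```text
clock: 3.2
position: [0.622, 0.1206, 0.1994]
ee_rot: [0.719, 0.695, 0.004, 0.003]
ft_force: [-0.2, 0.1, -1.0]
grip_width: 0.308
t 3.2 p [0.622  0.1206 0.1994] zax [ 0.009  0.001 -1.   ] yang -1.9 F [-0.2  0.1 -1. ] T [-0.03  0.02  0.  ] g 0.308 q [-0.58  0.39  0.41  1.53 -0.16  1.24 -0.18]
```

View pics/w2.png

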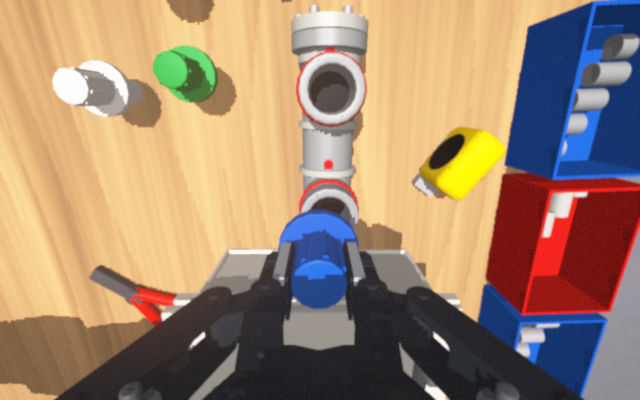

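The plug is held upright; its top is at (320,285) and branch 1's mouth shows at (330,205). I'll measure the plug's offset in the hand.

```bash
cat > held.py <<'E'
from fit import *
def held(c,p):
    W=c.cloud();hsv=cv2.cvtColor(c.p,cv2.COLOR_RGB2HSV)
    b=cv2.inRange(hsv,(105,120,40),(130,255,255))>0
    m=b&(np.hypot(W[...,0]-p[0],W[...,1]-p[1])<.05)&(abs(W[...,2]-p[2])<.06)
    w=W[m];zt=np.percentile(w[:,2],98);t=w[abs(w[:,2]-zt)<.003]
    print('top z',zt.round(4),'ctr',t.mean(0).round(4),((t.min(0)+t.max(0))/2).round(4),np.ptp(t,axis=0).round(4))
    f=w[abs(w[:,2]-(zt-.034))<.003]
    if len(f)>20:
        # outer circle fit of flange: r=24 for outer points
        g=least_squares(lambda q:np.clip(np.abs(np.hypot(f[:,0]-q[0],f[:,1]-q[1])-.019)-.005,0,None),t[:,:2].mean(0)).x
        print('flange',len(f),g.round(4),f.max(0).round(4),f.min(0).round(4))
E
python3 - <<'E'
from held import *
held(C('wrist2.npz'),(.622,.1206,.1994)); print(ring(C('wrist2.npz'),(.6304,.1131)),ring(C('wrist2.npz'),(.6343,.2131)))
E
```

```text
top z 0.2084 ctr [0.6214 0.1217 0.2074] [0.6214 0.1211 0.2075] [0.0268 0.0276 0.0041]
flange 1457 [0.6214 0.1196] [0.6436 0.1439 0.1774] [0.5992 0.1227 0.1714]
(np.int64(760), array([0.6309, 0.1125]), array([0.6316, 0.1201]), array([0.0461, 0.0339]), np.float64(0.1)) (np.int64(2009), array([0.635 , 0.2129]), array([0.635 , 0.2127]), array([0.0471, 0.0478]), np.float64(0.0998))
```

```bash
python3 -m jog '[[[0.009,-0.007,0],[0,0.009,-0.005],20],[[0,0,-0.01],[0,0,0],20],[[0,0,0],[0,0,0],20]]';python3 - <<'E'
from held import *
from workcell import sensors
rep();c=snap('wrist','3');held(c,sensors.get_obs()['position'])
E
```

```text
clock: 3.62
position: [0.6334, 0.1097, 0.187]
ee_rot: [0.722, 0.692, -0.001, 0.001]
ft_force: [0.4, -0.5, 0.1]
grip_width: 0.31
t 3.62 p [0.6334 0.1097 0.187 ] zax [-0.001 -0.002 -1.   ] yang -2.4 F [ 0.4 -0.5  0.1] T [ 0.    0.05 -0.04] g 0.31 q [-0.55  0.43  0.41  1.51 -0.17  1.24 -0.16]
top z 0.196 ctr [0.6329 0.1108 0.195 ] [0.6328 0.1105 0.1953] [0.0269 0.0274 0.0046]
flange 1469 [0.6325 0.1086] [0.6555 0.133  0.165 ] [0.61   0.1115 0.159 ]
```

```bash
python3 -m jog '[[[-0.002,0.003,-0.01],[0,0,0],20],[[0,0,-0.012],[0,0,0],20],[[0,0,-0.004],[0,0,0],20],[[0,0,0],[0,0,0],20]]';python3 - <<'E'
from held import *
from workcell import sensors
rep();c=snap('wrist','4');held(c,sensors.get_obs()['position']);cv2.imwrite('pics/w4.png',c.p[:,:,::-1])
E
```

```text
clock: 4.18
position: [0.6304, 0.1142, 0.1598]
ee_rot: [0.721, 0.693, -0.0, 0.0]
ft_force: [0.6, -0.9, 0.5]
grip_width: 0.311
t 4.17 p [0.6304 0.1142 0.1598] zax [-0.    -0.001 -1.   ] yang -2.3 F [ 0.6 -0.9  0.5] T [-0.01  0.02  0.02] g 0.311 q [-0.56  0.44  0.4   1.55 -0.18  1.19 -0.16]
top z 0.1688 ctr [0.6298 0.1154 0.1678] [0.6298 0.1148 0.1681] [0.0269 0.0271 0.0045]
flange 1481 [0.6296 0.1132] [0.6526 0.1377 0.1378] [0.607  0.116  0.1319]
```

View pics/w4.png

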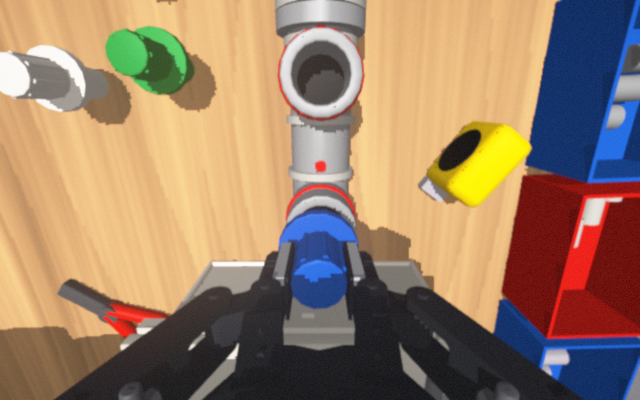

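The foot is already 8 mm into the mouth with almost no force. I'll keep lowering it.

```bash
python3 -m jog '[[[0.0005,-0.0015,-0.01],[0,0,0],20],[[0,0,-0.008],[0,0,0],20],[[0,0,-0.004],[0,0,0],20],[[0,0,-0.002],[0,0,0],20]]';python3 - <<'E'
from h import *
rep()
E
```

```text
clock: 4.72
position: [0.6313, 0.1124, 0.1347]
ee_rot: [0.721, 0.693, -0.0, 0.001]
ft_force: [0.8, -0.3, -0.3]
grip_width: 0.309
t 4.72 p [0.6313 0.1124 0.1347] zax [ 0.001 -0.001 -1.   ] yang -2.3 F [ 0.8 -0.3 -0.3] T [-0.03 -0.01 -0.03] g 0.309 q [-0.55  0.47  0.4   1.57 -0.19  1.14 -0.15]
```

```bash
python3 -m jog '[[[0,0,-0.003],[0,0,0],20],[[0,0,-0.003],[0,0,0],20]]';python3 -m jog '[[[0,0,-0.003],[0,0,0],20],[[0,0,0],[0,0,0],20]]'
python3 - <<'E'
from held import *
from workcell import sensors
rep();c=snap('wrist','5');held(c,sensors.get_obs()['position'])
E
```

```text
clock: 4.97
position: [0.6314, 0.1123, 0.1339]
ee_rot: [0.721, 0.692, 0.001, 0.0]
ft_force: [-15.7, -2.1, 29.6]
grip_width: 0.311
clock: 5.22
position: [0.6316, 0.1123, 0.1349]
ee_rot: [0.722, 0.692, 0.002, 0.0]
ft_force: [0.3, 0.3, -1.4]
grip_width: 0.312
t 5.22 p [0.6316 0.1123 0.1349] zax [ 0.003  0.003 -1.   ] yang -2.4 F [ 0.3  0.3 -1.4] T [ 0.   -0.   -0.03] g 0.312 q [-0.55  0.47  0.39  1.57 -0.19  1.14 -0.15]
top z 0.1439 ctr [0.6311 0.1134 0.1429] [0.631  0.1128 0.1428] [0.0267 0.0274 0.0037]
flange 1472 [0.6308 0.1115] [0.6538 0.1361 0.1129] [0.6082 0.1145 0.1069]
```

```bash
python3 -m jog '[[[0,0,-0.0015],[0,0,0],20],[[0,0,0],[0,0,0],50],[[0,0,0],[0,0,0],60],[[0,0,0.03],[0,0,0],60],[[0,0,0.05],[0,0,0],60]]'
python3 - <<'E'
from held import *
rep();c=snap('wrist','6');held(c,(.631,.1125,.135));cv2.imwrite('pics/w6.png',c.p[:,:,::-1]);print(disc(c,(.631,.1125),.142))
E
```

```text
clock: 5.9
position: [0.6295, 0.1123, 0.2103]
ee_rot: [0.721, 0.692, -0.002, -0.002]
ft_force: [0.5, -0.3, 0.8]
grip_width: 0.597
t 5.9 p [0.6295 0.1123 0.2103] zax [-0.005  0.    -1.   ] yang -2.3 F [ 0.5 -0.3  0.8] T [ 0.04 -0.04  0.03] g 0.597 q [-0.56  0.4   0.41  1.49 -0.17  1.29 -0.17]
top z 0.1432 ctr [0.6312 0.1129 0.1422] [0.631  0.1125 0.1421] [0.0269 0.0268 0.0037]
flange 1063 [0.6312 0.1114] [0.6543 0.1355 0.1121] [0.6084 0.096  0.1063]
(np.int64(1089), array([0.6311, 0.1131, 0.142 ]), array([0.6311, 0.1124]), array([0.0262, 0.0264]), np.float64(0.1421))
```

View pics/w6.png

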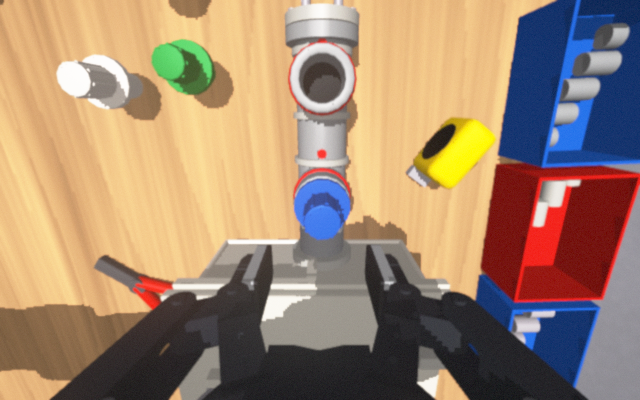

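Plug A is home: its top reads z=0.142, it's upright and I've let go. Next is plug B.

```bash
python3 -m jog '[[[-0.03,0.05,0],[0,0.005,0],60],[[-0.032,0.05,0],[0,0,0],60],[[-0.032,0.05,0],[0,0,0],60],[[-0.026,0.038,0],[0,0,0],60],[[0,0,0],[0,0,0],60]]'
python3 - <<'E'
from held import *
rep();c=snap('wrist','7');cv2.imwrite('pics/w7.png',c.p[:,:,::-1]);print(disc(c,(.501,.318),.077))
E
```

```text
clock: 6.58
position: [0.509, 0.305, 0.2198]
ee_rot: [0.722, 0.692, 0.003, 0.0]
ft_force: [-0.2, -0.7, 0.1]
grip_width: 0.603
t 6.58 p [0.509  0.305  0.2198] zax [ 0.004  0.004 -1.   ] yang -2.5 F [-0.2 -0.7  0.1] T [-0.02 -0.02  0.09] g 0.603 q [-0.88  0.28  0.32  1.61 -0.09  1.26 -0.59]
(np.int64(651), array([0.5001, 0.3208, 0.077 ]), array([0.5001, 0.3204]), array([0.026 , 0.0263]), np.float64(0.0771))
```

View pics/w7.png

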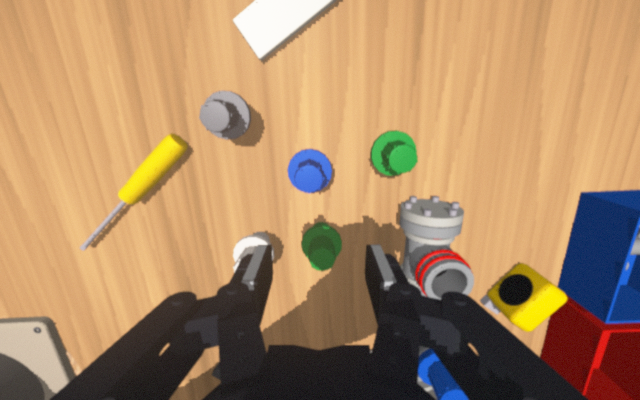

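```bash
python3 -m jog '[[[-0.005,0.008,-0.02],[-0.004,0.004,0.003],60],[[-0.004,0.006,-0.045],[0,0,0],60],[[0,0,-0.045],[0,0,0],60],[[0,0,-0.03],[0,0,0],60],[[0,0,-0.006],[0,0,0],60]]'
python3 - <<'E'
from h import *
rep()
E
```

```text
clock: 7.25
position: [0.5028, 0.3114, 0.065]
ee_rot: [0.725, 0.689, -0.001, 0.002]
ft_force: [-1.1, 0.2, 0.9]
grip_width: 0.598
t 7.25 p [0.5028 0.3114 0.065 ] zax [ 0.    -0.004 -1.   ] yang -2.9 F [-1.1  0.2  0.9] T [-0.04  0.03 -0.02] g 0.598 q [-0.87  0.44  0.29  1.76 -0.14  0.97 -0.58]
```

```bash
python3 -m jog '[[[-0.002,0.008,0],[0.004,0,0.01],60],[[0,0,0],[0,0,0],60]]'
python3 - <<'E'
from h import *
rep()
E
```

```text
clock: 7.5
position: [0.5016, 0.3196, 0.0657]
ee_rot: [0.722, 0.692, 0.0, 0.0]
ft_force: [0.8, 0.4, 0.5]
grip_width: 0.597
t 7.5 p [0.5016 0.3196 0.0657] zax [ 0.001  0.    -1.   ] yang -2.4 F [0.8 0.4 0.5] T [0.   0.03 0.02] g 0.597 q [-0.87  0.44  0.28  1.75 -0.14  0.97 -0.58]
```

```bash
python3 -m jog '[[[-0.001,0.001,0],[0,0,0],25],[[0,0,0],[0,0,0],20],[[0,0,0],[0,0,0],20],[[0,0,0],[0,0,0],20]]' 50
python3 - <<'E'
from h import *
rep()
E
```

```text
clock: 8.0
position: [0.5018, 0.3214, 0.0682]
ee_rot: [0.722, 0.692, 0.002, 0.001]
ft_force: [-0.4, 0.9, -0.7]
grip_width: 0.311
t 8.0 p [0.5018 0.3214 0.0682] zax [ 0.004  0.003 -1.   ] yang -2.4 F [-0.4  0.9 -0.7] T [-0.03 -0.04 -0.01] g 0.311 q [-0.87  0.44  0.28  1.75 -0.14  0.97 -0.58]
```

```bash
python3 -m jog '[[[0,0,0.055],[-0.002,0.003,0],20],[[0,0,0.055],[0,0,0],20],[[0.03,-0.025,0.015],[0,0,0],20],[[0.045,-0.04,0],[0,0,0],20],[[0.04,-0.03,0],[0,0,0],20]]'
python3 - <<'E'
from held import *
from workcell import sensors
rep();c=snap('wrist','8');cv2.imwrite('pics/w8.png',c.p[:,:,::-1]);held(c,sensors.get_obs()['position']);print(ring(c,(.635,.213)))
E
```

```text
clock: 8.62
position: [0.6157, 0.2278, 0.1978]
ee_rot: [0.719, 0.695, 0.001, -0.001]
ft_force: [0.2, 1.7, -0.1]
grip_width: 0.311
t 8.62 p [0.6157 0.2278 0.1978] zax [ 0.     0.002 -1.   ] yang -1.9 F [ 0.2  1.7 -0.1] T [ 0.06 -0.   -0.02] g 0.311 q [-0.69  0.44  0.37  1.46 -0.16  1.27 -0.34]
top z 0.2088 ctr [0.6153 0.2283 0.2076] [0.6151 0.2274 0.2084] [0.0268 0.0284 0.0053]
flange 1438 [0.6148 0.2264] [0.6368 0.2512 0.1778] [0.5925 0.2283 0.1718]
(np.int64(754), array([0.6347, 0.2127]), array([0.6381, 0.2161]), array([0.0416, 0.0416]), np.float64(0.1))
```

View pics/w8.png

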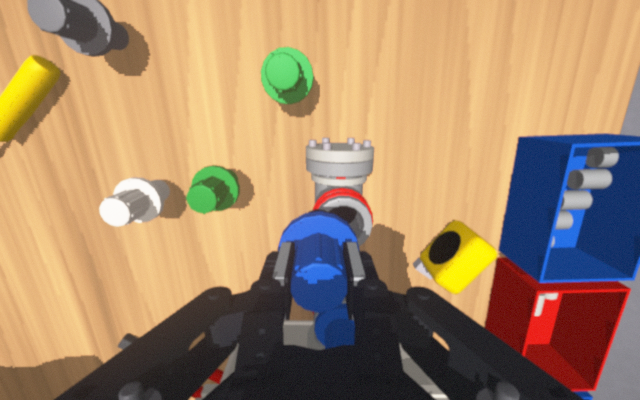

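```bash
python3 -m jog '[[[0.018,-0.014,0],[0,0,-0.006],20],[[0,0,-0.008],[0,0,0],20],[[0,0,0],[0,0,0],20]]'
python3 - <<'E'
from held import *
from workcell import sensors
rep();c=snap('wrist','9');held(c,sensors.get_obs()['position'])
E
```

```text
clock: 9.05
position: [0.6391, 0.2053, 0.1883]
ee_rot: [0.724, 0.69, -0.0, 0.002]
ft_force: [0.1, -0.0, -0.8]
grip_width: 0.315
t 9.05 p [0.6391 0.2053 0.1883] zax [ 0.002 -0.002 -1.   ] yang -2.8 F [ 0.1 -0.  -0.8] T [ 0.08  0.01 -0.01] g 0.315 q [-0.65  0.48  0.38  1.43 -0.18  1.26 -0.31]
top z 0.1992 ctr [0.6385 0.2057 0.1981] [0.6383 0.2047 0.1989] [0.0274 0.0277 0.0055]
flange 1425 [0.6383 0.2038] [0.6604 0.2283 0.1681] [0.616  0.2051 0.1622]
```

```bash
python3 -m jog '[[[-0.003,0.006,0],[0,0,0.005],20],[[0,0,0],[0,0,0],20]]'
python3 - <<'E'
from h import *
rep()
E
```

```text
clock: 9.35
position: [0.6353, 0.2133, 0.1894]
ee_rot: [0.721, 0.693, 0.001, 0.001]
ft_force: [-0.2, 0.7, -0.4]
grip_width: 0.312
t 9.35 p [0.6353 0.2133 0.1894] zax [ 0.003 -0.001 -1.   ] yang -2.3 F [-0.2  0.7 -0.4] T [ 0.    0.04 -0.01] g 0.312 q [-0.66  0.48  0.37  1.43 -0.17  1.26 -0.31]
```

```bash
python3 -m jog '[[[0,-0.0005,-0.015],[0,0.003,0],20],[[0,0,-0.012],[0,0,0],20],[[0,0,0],[0,0,0],20]]'
python3 - <<'E'
from held import *
from workcell import sensors
rep();c=snap('wrist','10');held(c,sensors.get_obs()['position']);
E
```

```text
clock: 9.72
position: [0.6346, 0.2133, 0.16]
ee_rot: [0.721, 0.693, -0.001, 0.0]
ft_force: [-0.8, 0.4, -1.0]
grip_width: 0.314
t 9.72 p [0.6346 0.2133 0.16  ] zax [-0.001 -0.001 -1.   ] yang -2.3 F [-0.8  0.4 -1. ] T [-0.01 -0.02  0.04] g 0.314 q [-0.66  0.5   0.37  1.46 -0.18  1.22 -0.31]
top z 0.1709 ctr [0.6341 0.2139 0.1699] [0.6341 0.2132 0.1697] [0.0268 0.0277 0.0036]
flange 1442 [0.6337 0.2118] [0.6559 0.2364 0.1399] [0.6115 0.2129 0.1339]
```

Well aligned; I'll lower it home.

```bash
python3 -m jog '[[[0.0005,-0.0005,-0.01],[0,0,0],20],[[0,0,-0.008],[0,0,0],20],[[0,0,-0.005],[0,0,0],20],[[0,0,-0.002],[0,0,0],20]]';python3 -m jog '[[[0,0,-0.003],[0,0,0],20],[[0,0,-0.003],[0,0,0],20]]'
python3 - <<'E'
from h import *
rep()
E
```

```text
clock: 10.28
position: [0.6358, 0.2126, 0.1343]
ee_rot: [0.721, 0.693, -0.0, 0.0]
ft_force: [0.1, -0.1, -0.6]
grip_width: 0.311
clock: 10.52
position: [0.636, 0.2127, 0.1321]
ee_rot: [0.721, 0.693, 0.001, 0.0]
ft_force: [-17.6, -4.1, 31.9]
grip_width: 0.312
t 10.53 p [0.636  0.2127 0.1321] zax [ 0.001  0.001 -1.   ] yang -2.3 F [-17.6  -4.1  31.9] T [-1.02  3.63 -0.03] g 0.312 q [-0.65  0.53  0.36  1.49 -0.19  1.16 -0.3 ]
```

```bash
python3 -m jog '[[[0,0,0],[0,0,0],50],[[0,0,0],[0,0,0],60],[[0,0,0.03],[0,0,0],60],[[0,0,0.05],[0,0,0],60]]'
python3 - <<'E'
from held import *
rep();c=snap('wrist','11');held(c,(.635,.2125,.135));cv2.imwrite('pics/w11.png',c.p[:,:,::-1]);print(disc(c,(.635,.2125),.142),disc(c,(.631,.1125),.142))
E
```

```text
clock: 11.02
position: [0.6343, 0.2123, 0.2103]
ee_rot: [0.721, 0.693, -0.002, -0.001]
ft_force: [0.2, -0.3, 0.6]
grip_width: 0.605
t 11.03 p [0.6343 0.2123 0.2103] zax [-0.004 -0.002 -1.   ] yang -2.3 F [ 0.2 -0.3  0.6] T [ 0.01 -0.06 -0.01] g 0.605 q [-0.66  0.47  0.38  1.4  -0.17  1.31 -0.32]
top z 0.1433 ctr [0.6353 0.2124 0.1422] [0.6356 0.2118 0.1424] [0.0286 0.0273 0.004 ]
flange 1040 [0.6352 0.211 ] [0.6581 0.2353 0.1122] [0.6119 0.1958 0.1063]
(np.int64(1097), array([0.6353, 0.2128, 0.1419]), array([0.6353, 0.2123]), array([0.0263, 0.0259]), np.float64(0.1421)) (np.int64(774), array([0.6312, 0.1143, 0.1418]), array([0.6312, 0.1131]), array([0.026 , 0.0257]), np.float64(0.142))
```

View pics/w11.png

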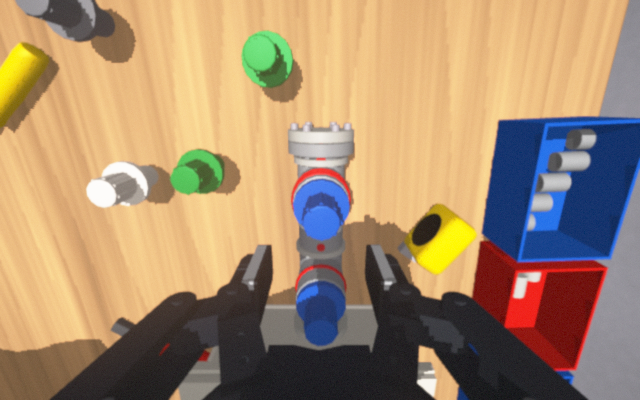

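Both plugs are home (tops at z=0.142). Now the handle.

```bash
python3 -m jog '[[[-0.022,-0.053,0.01],[0,0.004,0],80],[[-0.025,-0.055,0.01],[0,0,0],100],[[-0.025,-0.055,0.01],[0,0,0],100],[[-0.025,-0.055,0.005],[0,0,0],100],[[-0.025,-0.05,0],[0,0,0],100]]'
python3 - <<'E'
from h import *
rep()
E
```

```text
clock: 11.7
position: [0.5128, -0.0574, 0.2553]
ee_rot: [0.719, 0.695, 0.004, 0.001]
ft_force: [-0.5, -1.0, 0.6]
grip_width: 1.003
t 11.7 p [ 0.5128 -0.0574  0.2553] zax [ 0.007  0.004 -1.   ] yang -1.9 F [-0.5 -1.   0.6] T [-0.03  0.01  0.08] g 1.003 q [-0.46  0.07  0.51  1.77 -0.04  1.3   0.03]
```

```bash
python3 -m jog '[[[-0.015,-0.03,0],[0,0.003,0],100],[[-0.02,-0.03,0],[0,0,0],100],[[0,0,0],[0,0,0],100]]'
python3 - <<'E'
from held import *
rep();c=snap('wrist','12');cv2.imwrite('pics/w12.png',c.p[:,:,::-1])
t=snap('top','12');cv2.imwrite('pics/t12.png',cv2.resize(t.p[120:250,220:440,::-1],None,fx=3.6,fy=3.6));s=snap('scene','12');cv2.imwrite('pics/s12.png',cv2.resize(s.p[110:310,140:430,::-1],None,fx=2.75,fy=2.75))
E
```

```text
clock: 12.08
position: [0.4749, -0.1242, 0.2559]
ee_rot: [0.721, 0.693, 0.004, 0.001]
ft_force: [-0.1, 0.5, 0.3]
grip_width: 1.0
t 12.07 p [ 0.4749 -0.1242  0.2559] zax [ 0.007  0.005 -1.   ] yang -2.3 F [-0.1  0.5  0.3] T [ 0.01 -0.04 -0.03] g 1.0 q [-0.39  0.01  0.57  1.83 -0.01  1.3   0.14]
```

View pics/w12.png

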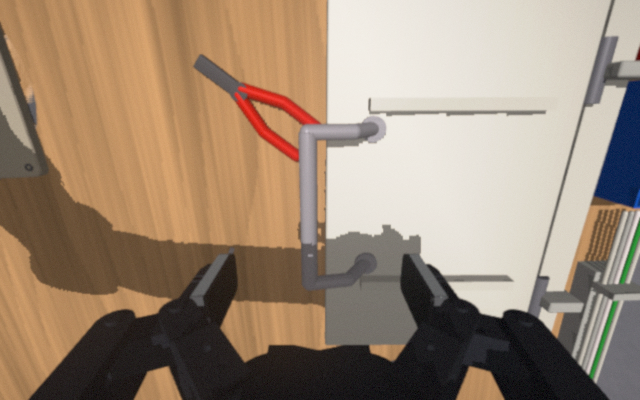

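View pics/s12.png

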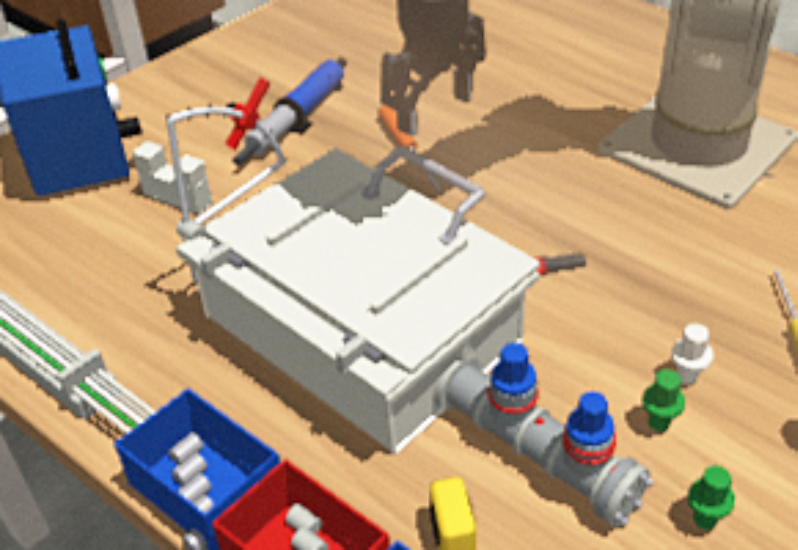

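Plugs are seated. The handle bar runs down column 308, rows 130–285. I'll fit the bar, the lid edges and the red index.

Run:
```python
from held import *
a=np.radians(-2.25);ex=np.array([np.cos(a),np.sin(a)]);ey=np.array([-np.sin(a),np.cos(a)])
T=lambda w:np.c_[w[:,:2]@ex,w[:,:2]@ey,w[:,2]]
print('port1 in tank axes',np.array([.631,.1129])@ex,np.array([.631,.1129])@ey)
c=C('wrist12.npz');W=c.cloud().reshape(-1,3)
w=T(W);m=(w[:,2]>.155)&(w[:,2]<.175)&(w[:,0]>.42)&(w[:,0]<.50);h=w[m]
h=h[h[:,0]<np.median(h[:,0])+.012]
print('bar',m.sum(),np.median(h,0),h[:,0].min(),h[:,0].max(),'y',h[:,1].min(),h[:,1].max(),'ztop',np.percentile(h[:,2],98),'slope',np.polyfit(h[:,1],h[:,0],1)[0])
L=w[(abs(w[:,2]-.127)<.003)&(w[:,0]<.8)&(w[:,0]>.4)];print('lid x',np.percentile(L[:,0],[.2,1,99,99.8]),'y',np.percentile(L[:,1],[.2,99.8]),np.median(L[:,2]))
for n in ['scene0','scene12','top0','top12']:
    c=C(n+'.npz');W=c.cloud();hsv=cv2.cvtColor(c.p,cv2.COLOR_RGB2HSV)
    m=(cv2.inRange(hsv,(0,120,50),(8,255,255))|cv2.inRange(hsv,(172,120,50),(180,255,255)))>0
    w=T(W[m]);s=(w[:,2]>.15)&(w[:,2]<.33)&(w[:,1]<-.2)&(w[:,1]>-.45)
    q=w[s];print(n,len(q),q.mean(0).round(4),q.min(0).round(3),q.max(0).round(3))
    if len(q)>8:
        u,sv,vt=np.linalg.svd(q-q.mean(0));d=vt[0];print(' dir',d.round(3),'ang xz',np.degrees(np.arctan2(d[2],-d[0])).round(2))
    np.save(n+'_idx.npy',q)
```

```text
port1 in tank axes 0.6260810886686973 0.1375859019355499
bar 3664 [ 0.4721791  -0.09647121  0.16890269] 0.46420324725108647 0.4851954057132267 y -0.17732904035710462 -0.03677683616874991 ztop 0.17106096011280114 slope 0.0012030258725950517
lid x [0.48657676 0.48817183 0.70944354 0.71567457] y [-0.27371394  0.05213033] 0.12722007624570697
scene0 135 [ 0.6049 -0.2932  0.2316] [ 0.571 -0.313  0.201] [ 0.637 -0.284  0.264]
 dir [ 0.719  0.03  -0.695] ang xz -135.98
scene12 136 [ 0.6049 -0.2933  0.2313] [ 0.571 -0.312  0.199] [ 0.637 -0.284  0.263]
 dir [ 0.724  0.033 -0.689] ang xz -136.4
top0 77 [ 0.5954 -0.2972  0.2376] [ 0.566 -0.314  0.195] [ 0.632 -0.286  0.266]
 dir [-0.747  0.054  0.663] ang xz 41.57
top12 81 [ 0.5956 -0.297   0.2387] [ 0.566 -0.314  0.2  ] [ 0.631 -0.285  0.268]
 dir [-0.737  0.065  0.673] ang xz 42.43
```

```bash
python3 -m jog '[[[-0.006,0,-0.01],[-0.005,-0.14,0],100],[[-0.002,0,-0.02],[-0.005,-0.14,0],100],[[0,0,-0.03],[0,0,0],90],[[0,0,-0.02],[0,0,0],80],[[0,0,0],[0,0,0],80]]'
python3 - <<'E'
from h import *
rep()
E
```

```text
clock: 12.85
position: [0.4712, -0.1147, 0.1734]
ee_rot: [0.708, 0.691, 0.104, 0.104]
ft_force: [-0.4, 0.7, 1.0]
grip_width: 0.799
t 12.85 p [ 0.4712 -0.1147  0.1734] zax [ 0.291 -0.004 -0.957] yang -1.4 F [-0.4  0.7  1. ] T [0.05 0.34 0.01] g 0.799 q [-0.41 -0.16  0.55  2.17  0.06  0.82  0.09]
```

```bash
python3 -m jog '[[[-0.004,-0.006,-0.009],[0,0,-0.008],70],[[0,0,0],[0,0,0],70]]'
python3 - <<'E'
from h import *
rep();c=snap('wrist','13');cv2.imwrite('pics/w13.png',c.p[:,:,::-1])
E
```

```text
clock: 13.1
position: [0.4681, -0.1205, 0.1651]
ee_rot: [0.71, 0.688, 0.103, 0.105]
ft_force: [-0.0, 0.6, 0.1]
grip_width: 0.699
t 13.1 p [ 0.4681 -0.1205  0.1651] zax [ 0.292 -0.007 -0.956] yang -1.8 F [-0.   0.6  0.1] T [-0.    0.29 -0.04] g 0.699 q [-0.4  -0.16  0.56  2.18  0.06  0.8   0.1 ]
```

View pics/w13.png

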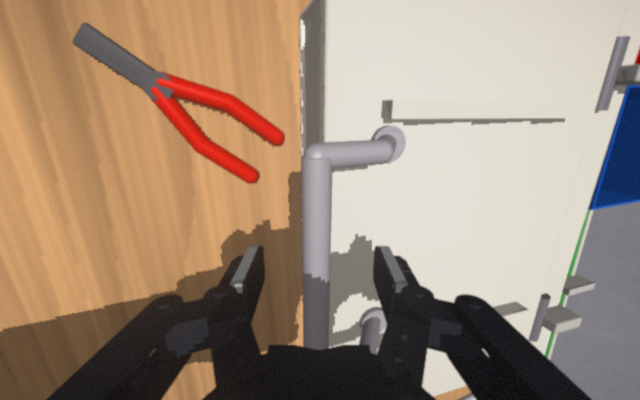

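```bash
python3 -m jog '[[[-0.001,-0.001,-0.002],[0,0,0],40],[[0,0,0],[0,0,0],15],[[0,0,0],[0,0,0],5],[[0,0,0],[0,0,0],5],[[0,0,0],[0,0,0],5]]' 70
python3 - <<'E'
from h import *
rep()
E
```

```text
clock: 13.78
position: [0.467, -0.1214, 0.1644]
ee_rot: [0.711, 0.688, 0.104, 0.105]
ft_force: [0.8, -0.1, -1.6]
grip_width: 0.135
t 13.78 p [ 0.467  -0.1214  0.1644] zax [ 0.291 -0.006 -0.957] yang -1.9 F [ 0.8 -0.1 -1.6] T [-0.03  0.33  0.  ] g 0.135 q [-0.4  -0.16  0.56  2.18  0.06  0.8   0.1 ]
```

```bash
python3 -m jog '[[[0.0054,0,0.0238],[0.004,0.1,0],5],[[0.0077,0,0.0231],[0.004,0.1,0],5],[[0,0,0],[0,0,0],5]]'
python3 - <<'E'
from h import *
rep()
E
```

```text
clock: 14.15
position: [0.4801, -0.1218, 0.2114]
ee_rot: [0.718, 0.695, 0.032, 0.031]
ft_force: [-3.7, 1.4, -4.6]
grip_width: 0.134
t 14.15 p [ 0.4801 -0.1218  0.2114] zax [ 0.089  0.    -0.996] yang -1.9 F [-3.7  1.4 -4.6] T [ 0.35  0.61 -0.01] g 0.134 q [-0.42 -0.01  0.59  1.94 -0.01  1.12  0.14]
```

```bash
python3 -m jog '[[[0.01,-0.0004,0.022],[0.004,0.1,0],5],[[0.0122,-0.0005,0.0212],[0.004,0.1,0],5],[[0.0142,-0.0006,0.0198],[0.004,0.1,0],5],[[0,0,0],[0,0,0],5]]'
python3 - <<'E'
from h import *
rep()
E
```

```text
clock: 14.65
position: [0.5149, -0.123, 0.2723]
ee_rot: [0.714, 0.69, -0.078, -0.084]
ft_force: [-8.7, 1.0, 0.1]
grip_width: 0.135
t 14.65 p [ 0.5149 -0.123   0.2723] zax [-0.228  0.012 -0.974] yang -1.9 F [-8.7  1.   0.1] T [ 0.41  1.59 -0.34] g 0.135 q [-0.37  0.31  0.63  1.54 -0.13  1.59  0.24]
```

```bash
python3 -m jog '[[[0.0161,-0.0006,0.0182],[0.003,0.08,0],5],[[0.0175,-0.0007,0.0165],[0.003,0.08,0],5],[[0,0,0],[0,0,0],5]]'
python3 - <<'E'
from held import *
rep();c=snap('wrist','14');cv2.imwrite('pics/w14.png',c.p[:,:,::-1])
t=snap('top','14');cv2.imwrite('pics/t14.png',cv2.resize(t.p[120:250,300:440,::-1],None,fx=4.6,fy=4.6));s=snap('scene','14');cv2.imwrite('pics/s14.png',cv2.resize(s.p[90:270,150:400,::-1],None,fx=3.2,fy=3.2))
E
```

```text
clock: 15.02
position: [0.5459, -0.1242, 0.3052]
ee_rot: [0.705, 0.679, -0.139, -0.148]
ft_force: [-8.7, 2.5, 2.3]
grip_width: 0.134
t 15.03 p [ 0.5459 -0.1242  0.3052] zax [-0.397  0.019 -0.917] yang -2.1 F [-8.7  2.5  2.3] T [ 0.47  1.62 -0.35] g 0.134 q [-0.29  0.51  0.63  1.26 -0.19  1.86  0.28]
```

View pics/w14.png

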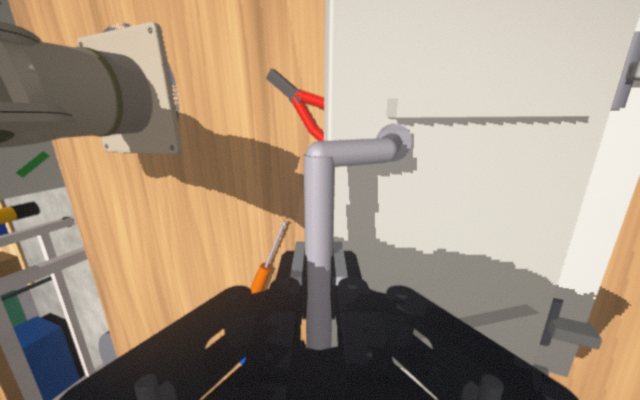

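View pics/s14.png

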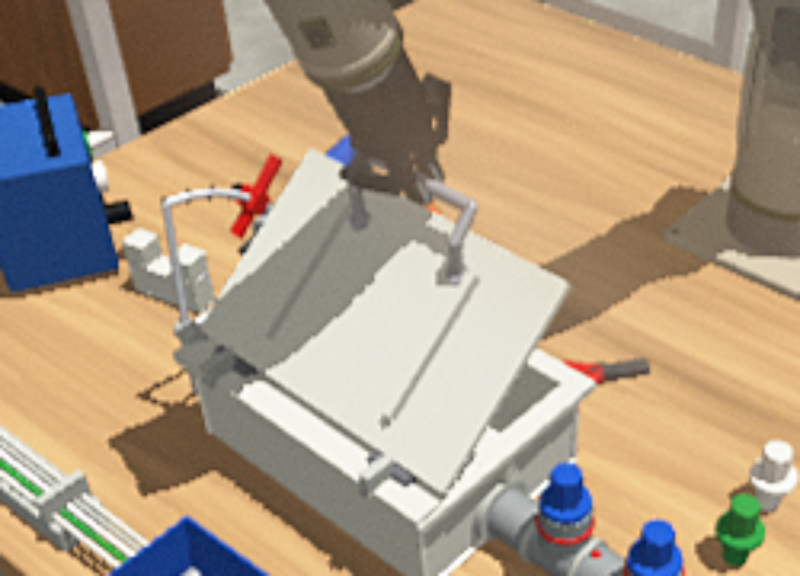

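View pics/t14.png

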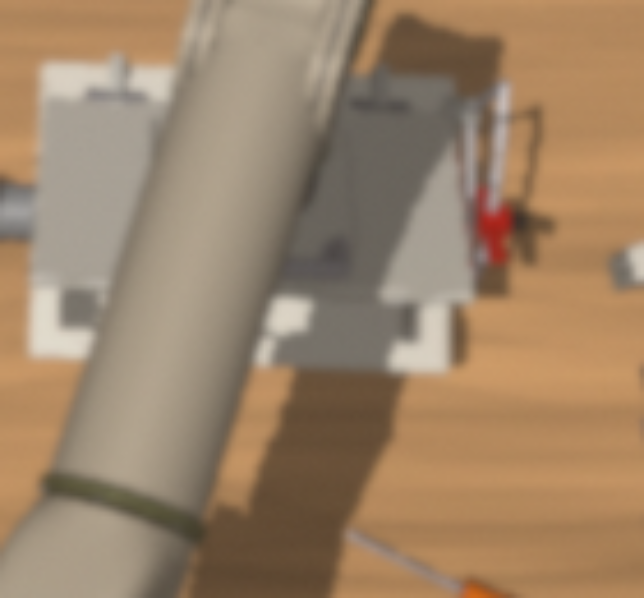

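The lid is at about 0.68 rad from the handle's motion, and the index is still visible in the scene and top views. I'll zoom in to measure both against the same camera.

Run:
```python
from h import *
s=C('scene14.npz');cv2.imwrite('pics/s14z.png',cv2.resize(s.p[125:205,195:255,::-1],None,fx=7,fy=7,interpolation=0))
t=C('top14.npz');cv2.imwrite('pics/t14z.png',cv2.resize(t.p[130:190,390:425,::-1],None,fx=9,fy=9,interpolation=0))
print(s.M[:3,3],t.M[:3,3])
```

```text
[1.20030422 0.50797866 0.89778633] [ 0.33221708 -0.02198875  1.82905383]
```

View pics/s14z.png

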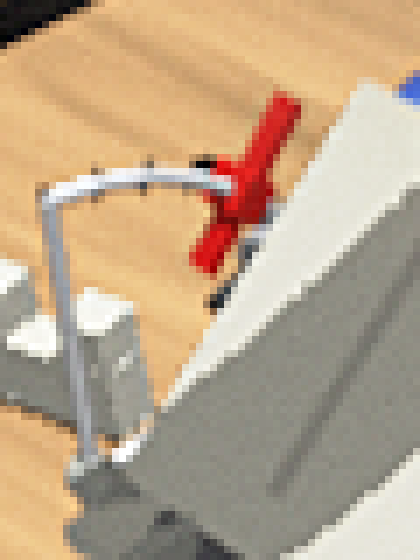

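View pics/t14z.png

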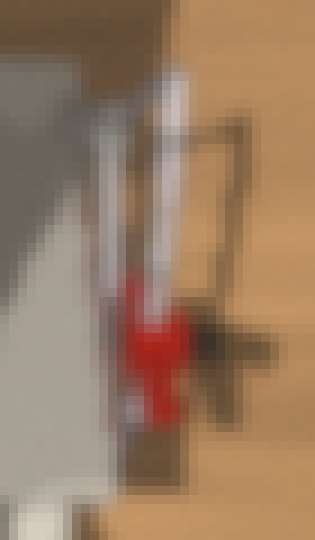

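```bash
cat > ang.py <<'E'
from fit import *
a=np.radians(-2.25);ex=np.array([np.cos(a),np.sin(a)]);ey=np.array([-np.sin(a),np.cos(a)])
Q=np.array([[ex[0],ex[1],0],[ey[0],ey[1],0],[0,0,1]])
def lidplane(c,th0,hx=.7125,hz=.121):
    W=c.cloud()@Q.T; n=np.array([np.sin(th0),0,np.cos(th0)]);t=np.array([-np.cos(th0),0,np.sin(th0)])
    D=W-np.array([hx,-.107,hz]);m=(abs(D@n-.006)<.012)&(D@t>.03)&(D@t<.215)&(abs(D[...,1])<.16)
    hsv=cv2.cvtColor(c.p,cv2.COLOR_RGB2HSV);m&=hsv[...,1]<60
    w=W[m]
    for _ in range(6):
        ce=np.median(w,0);ce=w.mean(0);vt=np.linalg.svd(w-ce,full_matrices=False)[2];nn=vt[2]*np.sign(vt[2][2])
        r=(w-ce)@nn;k=abs(r)<max(.0015,2*np.median(abs(r)));w=w[k]
    return nn,nn@ce,len(w),np.arctan2(nn[0],nn[2])
def redmask(c):
    h=cv2.cvtColor(c.p,cv2.COLOR_RGB2HSV);return (cv2.inRange(h,(0,130,90),(7,255,255))|cv2.inRange(h,(173,130,90),(180,255,255)))>0
E
python3 - <<'E'
from ang import *
res={}
for cam in ['scene','top','wrist']:
    L=[]
    for tag,th in [('12',0.),('14',.675)]:
        try:
            n,d,k,t=lidplane(C(cam+tag+'.npz'),th);L.append((n,d));print(cam,tag,k,n.round(4),d.round(4),'theta',round(t,4))
        except Exception as e: print(cam,tag,e)
    if len(L)==2:
        # axis at y=-.29: n.(X,y,Z)=d-.006
        A=np.array([[n[0],n[2]] for n,d in L]);b=[d-.006-n[1]*(-.1) for n,d in L];print(cam,'axis xz',np.linalg.solve(A,b))
E
```

```text
scene 12 2324 [-5.e-04  6.e-04  1.e+00] 0.1287 theta -0.0005
scene 14 2899 [6.177e-01 5.000e-04 7.864e-01] 0.5434 theta 0.6658
scene axis xz [0.71332692 0.12314727]
top 12 1504 [-3.e-04  3.e-04  1.e+00] 0.1273 theta -0.0003
top 14 934 [ 6.173e-01 -2.000e-04  7.867e-01] 0.5406 theta 0.6654
top axis xz [0.71098605 0.12160244]
wrist 12 54853 [-4.e-04  1.e-03  1.e+00] 0.1269 theta -0.0004
wrist 14 61943 [0.6186 0.001  0.7857] 0.5412 theta 0.667
wrist axis xz [0.71120039 0.12135562]
```

Run:
```python
from ang import *
from scipy.optimize import minimize
def soft(c):
    p=c.p.astype(float);r=p[...,0]-np.maximum(p[...,1],p[...,2]);return np.clip(r/150,0,1)
S=4
def render(c,th,y0,hx,hz,wt,wy,roi):
    u0,u1,v0,v1=roi;pts=[]
    for r in (.11,.2):
        for t in (-wt,wt):
            for y in (-wy,wy):
                X=np.array([hx-r*np.cos(th)+t*np.sin(th),y0+y,hz+r*np.sin(th)+t*np.cos(th)]);pts.append(c.px(Q.T@X))
    h=cv2.convexHull(np.array(pts,np.float32))[:,0]
    im=np.zeros(((v1-v0)*S,(u1-u0)*S),np.float32)
    cv2.fillConvexPoly(im,np.round(((h-[u0-.5,v0-.5])*S-.5)*16).astype(np.int32),1.,shift=4)
    return cv2.resize(im,(u1-u0,v1-v0),interpolation=cv2.INTER_AREA)
for cam,hx,hz,roi in [('scene',.7133,.1231,(205,255,125,175)),('top',.7110,.1216,(390,425,145,190))]:
  for wt,wy in [(.007,.003),(.003,.007)]:
    for tag in ['0','12','14']:
        c=C(cam+tag+'.npz');u0,u1,v0,v1=roi;m=soft(c)[v0:v1,u0:u1]
        best=None
        for fr in (0,1):
          def cost(x,free=fr):
            th,y0=x[:2];dx=x[2] if free else 0
            R=render(c,th,y0,hx+dx,hz,wt,wy,roi)
            # ignore clamp region: around r=.155 +-.02
            P=np.array(c.px(Q.T@np.array([hx-.155*np.cos(.78),-.294,hz+.155*np.sin(.78)])))
            vv,uu=np.mgrid[v0:v1,u0:u1];w=np.hypot(uu-P[0],vv-P[1])>(7 if cam=='scene' else 4.5)
            return (((R-m)**2)*w).sum()
          bb=min((minimize(cost,[t0,-.294,0][:2+fr],method='Nelder-Mead',options=dict(initial_simplex=np.array([[t0,-.294,0],[t0+.04,-.294,0],[t0,-.288,0],[t0,-.294,.003]])[:3+fr,:2+fr],xatol=1e-4,fatol=1e-3)) for t0 in (.7,.74,.78,.82)),key=lambda r:r.fun)
          print(cam,wt,tag,'free' if fr else 'fix',bb.x.round(4),round(bb.fun,2))
```

```text
scene 0.007 0 fix [ 0.7763 -0.2942] 137.83
scene 0.007 0 free [ 0.7766 -0.293   0.002 ] 137.02
scene 0.007 12 fix [ 0.7939 -0.292 ] 139.5
scene 0.007 12 free [ 0.7755 -0.293   0.0021] 138.74
scene 0.007 14 fix [ 0.7936 -0.292 ] 110.3
scene 0.007 14 free [ 0.7775 -0.2929  0.002 ] 109.55
scene 0.003 0 fix [ 0.7847 -0.2933] 137.66
scene 0.003 0 free [ 0.7765 -0.2933  0.0018] 136.94
scene 0.003 12 fix [ 0.7816 -0.2938] 139.38
scene 0.003 12 free [ 0.7776 -0.2932  0.0018] 138.72
scene 0.003 14 fix [ 0.7847 -0.2933] 110.17
scene 0.003 14 free [ 0.7766 -0.2932  0.0018] 109.48
top 0.007 0 fix [ 0.7831 -0.2952] 72.81
top 0.007 0 free [ 0.8192 -0.2949 -0.0081] 71.78
top 0.007 12 fix [ 0.7831 -0.295 ] 67.73
top 0.007 12 free [ 0.9073 -0.2925 -0.0205] 65.32
top 0.007 14 fix [ 0.7832 -0.2951] 68.43
top 0.007 14 free [ 0.8536 -0.2946 -0.0115] 67.08
top 0.003 0 fix [ 0.7635 -0.2956] 74.94
top 0.003 0 free [ 0.8234 -0.2942 -0.0094] 73.38
top 0.003 12 fix [ 0.7669 -0.2957] 70.03
top 0.003 12 free [ 0.8267 -0.2942 -0.0097] 68.3
top 0.003 14 fix [ 0.7667 -0.2957] 70.23
top 0.003 14 free [ 0.8192 -0.2942 -0.0083] 68.55
```

```bash
cat > idx.py <<'E'
from ang import *
from scipy.optimize import minimize
def soft(c):
    p=c.p.astype(float);r=(p[...,0]-p[...,1])/np.maximum(p[...,0],40);return np.clip((r-.42)/.4,0,1)
S=4
def render(c,th,y0,hx,hz,wt,wy,roi):
    u0,u1,v0,v1=roi;pts=[]
    for r in (.11,.2):
        for t in (-wt,wt):
            for y in (-wy,wy):
                X=np.array([hx-r*np.cos(th)+t*np.sin(th),y0+y,hz+r*np.sin(th)+t*np.cos(th)]);pts.append(c.px(Q.T@X))
    h=cv2.convexHull(np.array(pts,np.float32))[:,0]
    im=np.zeros(((v1-v0)*S,(u1-u0)*S),np.float32)
    cv2.fillConvexPoly(im,np.round(((h-[u0-.5,v0-.5])*S-.5)*16).astype(np.int32),1.,shift=4)
    return cv2.resize(im,(u1-u0,v1-v0),interpolation=cv2.INTER_AREA)
def fit(cam,tags,hx,hz,roi,wt=.007,wy=.003,rad=7):
    cs=[C(cam+t+'.npz') for t in tags];u0,u1,v0,v1=roi
    m=np.mean([soft(c)[v0:v1,u0:u1] for c in cs],0);c=cs[0]
    P=c.px(Q.T@np.array([hx-.155*np.cos(.78),-.294,hz+.155*np.sin(.78)]))
    vv,uu=np.mgrid[v0:v1,u0:u1];w=np.hypot(uu-P[0],vv-P[1])>rad
    for fr in (0,1):
        f=lambda x:(((render(c,x[0],x[1],hx+(x[2] if fr else 0),hz,wt,wy,roi)-m)**2)*w).sum()
        b=min((minimize(f,[t0,-.294,0][:2+fr],method='Nelder-Mead',options=dict(initial_simplex=np.array([[t0,-.294,0],[t0+.04,-.294,0],[t0,-.288,0],[t0,-.294,.003]])[:3+fr,:2+fr],xatol=1e-4,fatol=1e-3)) for t0 in (.7,.74,.78,.82)),key=lambda r:r.fun)
        print(cam,wt,'free' if fr else 'fix',b.x.round(4),round(b.fun,2))
E
python3 - <<'E'
from idx import *
for wt,wy in [(.007,.003),(.003,.007)]:
    fit('scene',['0','12','14'],.7133,.1231,(205,255,125,175),wt,wy)
    fit('top',['0','12','14'],.7110,.1216,(390,425,145,190),wt,wy,4.5)
E
```

```text
scene 0.007 fix [ 0.774  -0.2944] 7.03
scene 0.007 free [ 0.7551 -0.2961  0.0021] 6.09
top 0.007 fix [ 0.7834 -0.2956] 11.46
top 0.007 free [ 1.1427 -0.288  -0.0568] 2.15
scene 0.003 fix [ 0.7661 -0.2958] 7.54
scene 0.003 free [ 0.743  -0.298   0.0019] 6.52
top 0.003 fix [ 0.7864 -0.295 ] 19.42
top 0.003 free [ 1.1953 -0.2861 -0.0638] 4.33
```

Run:
```python
from idx import *
# lid y extents by top-face points (per camera)
for cam,tag,th,hx,hz in [('scene','14',.666,.7133,.1231),('top','14',.666,.711,.1216),('scene','12',0,.7133,.1231),('top','12',0,.711,.1216)]:
    c=C(cam+tag+'.npz');W=c.cloud()@Q.T;D=W-np.array([hx,0,hz]);n=np.array([np.sin(th),0,np.cos(th)]);t=np.array([-np.cos(th),0,np.sin(th)])
    m=(abs(D@n-.006)<.004);R=D@t;Y=D[...,1]
    m&=(R>.03)&(R<.21)&(Y<.1)&(Y>-.3)
    # end edge per radial bin
    e0=[np.percentile(Y[m&(abs(R-r)<.01)],[0.5,99.5]) for r in np.arange(.04,.2,.02) if (m&(abs(R-r)<.01)).sum()>10]
    e=np.array(e0);print(cam,tag,e.round(4).tolist())
    mm=(abs(D@n-.006)<.004)&(R>.1)&(R<.24)&(Y<.1)&(Y>-.3);print('  rmax',np.percentile(R[mm],99.5).round(4))
s=C('scene14.npz');im=cv2.resize(s.p[125:205,195:255,::-1],None,fx=9,fy=9,interpolation=cv2.INTER_CUBIC)
def L(P,Qq,col):
    a=(s.px(Q.T@P)-[195-.5,125-.5])*9-.5;b=(s.px(Q.T@Qq)-[195-.5,125-.5])*9-.5;cv2.line(im,tuple(int(x) for x in np.round(a)),tuple(int(x) for x in np.round(b)),col,1)
def pt(th,r,t,y,hx=.7133,hz=.1231):return np.array([hx-r*np.cos(th)+t*np.sin(th),y,hz+r*np.sin(th)+t*np.cos(th)])
for y,col in [(-.277,(0,255,0)),(-.279,(255,0,0))]: L(pt(.666,.01,.006,y),pt(.666,.225,.006,y),col)
for th,col in [(.76,(0,255,255)),(.78,(0,255,0)),(.80,(255,0,0))]: L(pt(th,.11,0,-.294),pt(th,.2,0,-.294),col)
cv2.imwrite('pics/ov.png',im)
```

```text
scene 14 [[-0.2769, 0.0606], [-0.2774, 0.0598], [-0.2765, 0.06], [-0.2759, 0.061], [-0.2823, 0.0592], [-0.2879, 0.061], [-0.2796, 0.0601], [-0.2774, 0.06]]
  rmax 0.2239
top 14 [[-0.276, 0.058], [-0.2793, 0.0597], [-0.2776, 0.0584], [-0.2834, 0.057], [-0.2773, 0.0595], [-0.2787, 0.0591], [-0.2786, 0.0577], [-0.2793, 0.06]]
  rmax 0.2292
scene 12 [[-0.2962, 0.0596], [-0.2962, 0.0606], [-0.2948, 0.06], [-0.2771, 0.06], [-0.2775, 0.0589], [-0.2765, 0.06], [-0.2762, 0.0601], [-0.2755, 0.0599]]
  rmax 0.2236
top 12 [[-0.2978, 0.0571], [-0.2945, 0.0582], [-0.2926, 0.0567], [-0.295, 0.0582], [-0.2791, 0.0573], [-0.2937, 0.0606], [-0.2801, 0.0595], [-0.2775, 0.0595]]
  rmax 0.2243
```

View pics/ov.png

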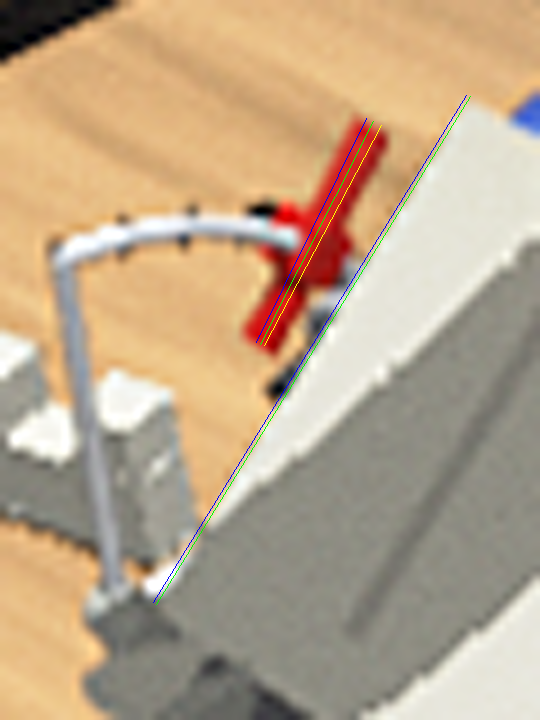

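Run:
```python
from idx import *
from scipy.optimize import minimize_scalar
for cam,hx,hz,roi,rad,ys in [('scene',.7133,.1231,(205,255,125,175),7,(-.2945,-.295,-.2955)),('top',.7110,.1216,(390,425,145,190),4.5,(-.295,-.296))]:
    cs=[C(cam+t+'.npz') for t in ['0','12','14']];u0,u1,v0,v1=roi;m=np.mean([soft(c)[v0:v1,u0:u1] for c in cs],0);c=cs[0]
    for R in (rad,rad+2):
      P=c.px(Q.T@np.array([hx-.155*np.cos(.78),-.294,hz+.155*np.sin(.78)]));vv,uu=np.mgrid[v0:v1,u0:u1];w=np.hypot(uu-P[0],vv-P[1])>R
      for y in ys:
        ths=np.arange(.70,.86,.004);f=[(((render(c,t,y,hx,hz,.007,.003,roi)-m)**2)*w).sum() for t in ths];i=int(np.argmin(f))
        p=np.polyfit(ths[i-4:i+5],f[i-4:i+5],2);print(cam,R,y,'th',round(-p[1]/2/p[0],4),round(min(f),2))
    # depth based: all end points, radial angle about axis of pts in bar excl clamp
    for cc in cs:
        W=cc.cloud()@Q.T;k=redmask(cc);q=W[k];r=np.hypot(q[:,0]-hx,q[:,2]-hz);t=np.arctan2(q[:,2]-hz,hx-q[:,0]);z=(q[:,1]<-.27)&(q[:,1]>-.32)&(q[:,2]>.18)
        o=z&(r>.178)&(r<.205);i=z&(r>.105)&(r<.132);print('  depth th outer',t[o].mean().round(3),np.ptp(t[o]).round(3),o.sum(),'inner',t[i].mean().round(3) if i.any() else None,i.sum())
```

```text
scene 7 -0.2945 th 0.771 7.47
scene 7 -0.295 th 0.7683 7.88
scene 7 -0.2955 th 0.7649 7.65
scene 9 -0.2945 th 0.7714 5.48
scene 9 -0.295 th 0.7687 5.7
scene 9 -0.2955 th 0.7655 5.48
  depth th outer 0.778 0.04 26 inner 0.786 29
  depth th outer 0.777 0.044 26 inner 0.786 29
  depth th outer 0.778 0.042 24 inner 0.783 29
top 4.5 -0.295 th 0.7878 12.0
top 4.5 -0.296 th 0.7805 12.11
top 6.5 -0.295 th 0.7869 6.17
top 6.5 -0.296 th 0.787 6.1
  depth th outer 0.775 0.049 17 inner 0.772 3
  depth th outer 0.784 0.038 18 inner 0.796 3
  depth th outer 0.779 0.039 18 inner 0.791 2
```

Lid is at 0.666 in all three cameras; the index comes out at about 0.775. I'll raise the rest.

```bash
python3 -m jog '[[[0.01,-0.0004,0.0085],[0.001,0.03,0],5],[[0.01,-0.0004,0.0078],[0.001,0.03,0],5],[[0,0,0],[0,0,0],5],[[0,0,0],[0,0,0],5]]'
python3 - <<'E'
from ang import *
rep()
for cam in ['scene','top','wrist']:
    c=snap(cam,'15');n,d,k,t=lidplane(c,.77);print(cam,k,round(t,4))
s=C('scene15.npz');cv2.imwrite('pics/s15z.png',cv2.resize(s.p[125:205,195:265,::-1],None,fx=8,fy=7,interpolation=0))
E
```

```text
clock: 15.68
position: [0.5632, -0.1249, 0.3192]
ee_rot: [0.7, 0.673, -0.163, -0.173]
ft_force: [-5.4, 0.9, 0.8]
grip_width: 0.136
t 15.68 p [ 0.5632 -0.1249  0.3192] zax [-0.46   0.023 -0.887] yang -2.2 F [-5.4  0.9  0.8] T [ 0.12  0.91 -0.22] g 0.136 q [-0.24  0.61  0.62  1.12 -0.21  1.98  0.3 ]
scene 2998 0.759
top 744 0.7595
wrist 60228 0.7579
```

View pics/s15z.png

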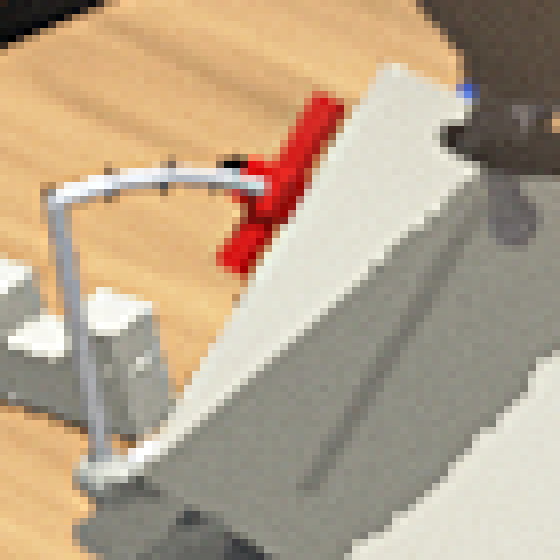

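```bash
python3 -m jog '[[[0.0036,-0.0001,0.0026],[0,0.008,0],5],[[0,0,0],[0,0,0],5],[[0,0,0],[0,0,0],5],[[0,0,0],[0,0,0],5]]'
python3 - <<'E'
from idx import *
rep()
for cam in ['scene','top','wrist']:
    c=snap(cam,'16');n,d,k,t=lidplane(c,.77);print(cam,k,round(t,4))
cs=[C(f'scene{t}.npz') for t in ('15','16')]
# index silhouette slope in image vs lid end edge slope in image (subpixel)
for c,tag in zip([C('scene14.npz')]+cs,['14','15','16']):
    m=soft(c)[125:175,205:255];vv,uu=np.mgrid[125:175,205:255]
    rows=[v for v in list(range(138,147))+list(range(156,163)) if m[v-125].sum()>1.5]
    cx=[(m[v-125]*uu[0]).sum()/m[v-125].sum() for v in rows]
    print(tag,'bar rows',list(zip(rows,np.round(cx,1))))
    g=c.p[...,2].astype(float)  # blue: wood low, lid high
    E=[]
    for v in range(136,178):
        r=g[v,205:262]
        j=np.where((r[:-1]<150)&(r[1:]>=150))[0]
        if len(j): j=j[-1] if False else j[0]; E.append((v,205+j+(150-r[j])/(r[j+1]-r[j])))
    E=np.array(E)
    p=np.polyfit(E[:,0],E[:,1],1)
    for _ in range(5):
        k=abs(np.polyval(p,E[:,0])-E[:,1])<1.0
        if k.sum()>8:p=np.polyfit(E[k,0],E[k,1],1)
    print('  lid edge du/dv',p.round(3),k.sum())
def slope(c,th,y,t,r0,r1,hx=.7133,hz=.1231):
    P=[c.px(Q.T@np.array([hx-r*np.cos(th)+t*np.sin(th),y,hz+r*np.sin(th)+t*np.cos(th)])) for r in (r0,r1)];d=P[1]-P[0];return d[0]/d[1]
for th in (.76,.77,.78,.79): print(th,slope(cs[0],th,-.295,0,.11,.2),slope(cs[0],th,-.278,.006,.06,.22))
E
```

```text
clock: 16.32
position: [0.5643, -0.1249, 0.3199]
ee_rot: [0.7, 0.671, -0.168, -0.179]
ft_force: [-5.1, 0.5, -0.2]
grip_width: 0.135
t 16.32 p [ 0.5643 -0.1249  0.3199] zax [-0.475  0.024 -0.88 ] yang -2.3 F [-5.1  0.5 -0.2] T [ 0.03  0.6  -0.14] g 0.135 q [-0.23  0.62  0.62  1.1  -0.21  2.    0.3 ]
scene 2941 0.7642
top 722 0.7637
wrist 61183 0.7634
14 bar rows [(139, np.float64(234.9)), (140, np.float64(235.3)), (141, np.float64(234.9)), (142, np.float64(234.2)), (143, np.float64(233.9)), (144, np.float64(233.2)), (145, np.float64(232.7)), (146, np.float64(232.3)), (156, np.float64(228.3)), (157, np.float64(226.5)), (158, np.float64(226.2)), (159, np.float64(225.5)), (160, np.float64(224.9)), (161, np.float64(224.2)), (162, np.float64(224.2))]
  lid edge du/dv [ -0.759 348.249] 3
15 bar rows [(139, np.float64(234.9)), (140, np.float64(235.2)), (141, np.float64(234.9)), (142, np.float64(234.2)), (143, np.float64(234.0)), (144, np.float64(233.3)), (145, np.float64(232.7)), (146, np.float64(232.3)), (156, np.float64(227.7)), (157, np.float64(226.5)), (158, np.float64(226.2)), (159, np.float64(225.6)), (160, np.float64(224.9)), (161, np.float64(224.2)), (162, np.float64(224.2))]
  lid edge du/dv [ -0.662 330.248] 5
16 bar rows [(139, np.float64(234.9)), (140, np.float64(235.2)), (141, np.float64(235.0)), (142, np.float64(234.2)), (143, np.float64(234.0)), (144, np.float64(233.2)), (145, np.float64(232.7)), (146, np.float64(232.3)), (156, np.float64(227.3)), (157, np.float64(226.7)), (158, np.float64(226.2)), (159, np.float64(225.7)), (160, np.float64(224.9)), (161, np.float64(224.2)), (162, np.float64(224.2))]
  lid edge du/dv [ -0.654 328.952] 4
0.76 -0.528387056365335 -0.5287757034949114
0.77 -0.5191123299226607 -0.5195792853453141
0.78 -0.5098810142533383 -0.5104249558536492
0.79 -0.5006909715789198 -0.5013105956642793
```

```bash
python3 -m jog '[[[0.004,-0.0001,0.003],[0,0,0],5],[[0.001,0,0.001],[0,0,0],5],[[0,0,0],[0,0,0],5],[[0,0,0],[0,0,0],5]]'
python3 - <<'E'
from ang import *
rep()
for cam in ['scene','top','wrist']:
    c=snap(cam,'17');n,d,k,t=lidplane(c,.77);print(cam,k,round(t,4))
E
```

```text
clock: 16.98
position: [0.5676, -0.125, 0.3224]
ee_rot: [0.699, 0.67, -0.17, -0.181]
ft_force: [-5.5, -0.6, -1.1]
grip_width: 0.133
t 16.98 p [ 0.5676 -0.125   0.3224] zax [-0.48   0.025 -0.877] yang -2.4 F [-5.5 -0.6 -1.1] T [-0.    0.65 -0.05] g 0.133 q [-0.23  0.63  0.62  1.08 -0.21  2.01  0.3 ]
scene 3011 0.7807
top 691 0.7803
wrist 61444 0.7803
```

```bash
python3 -m jog '[[[0,0,0],[0,0,0],5],[[0,0,0],[0,0,0],5],[[0,0,0],[0,0,0],5],[[0,0,0],[0,0,0],5]]'
python3 - <<'E'
from ang import *
rep()
for cam in ['scene','top','wrist']:
    c=snap(cam,'18');n,d,k,t=lidplane(c,.77);print(cam,k,round(t,4))
s=C('scene18.npz');cv2.imwrite('pics/s18.png',cv2.resize(s.p[90:310,150:430,::-1],None,fx=2.7,fy=2.7));print(disc(s,(.634,.111),.142),disc(s,(.638,.211),.142))
E
```

```text
clock: 17.62
position: [0.5671, -0.125, 0.322]
ee_rot: [0.699, 0.67, -0.17, -0.181]
ft_force: [-4.8, -1.1, -1.0]
grip_width: 0.137
t 17.62 p [ 0.5671 -0.125   0.322 ] zax [-0.481  0.025 -0.877] yang -2.4 F [-4.8 -1.1 -1. ] T [-0.05  0.54  0.  ] g 0.137 q [-0.23  0.63  0.62  1.08 -0.21  2.01  0.3 ]
scene 3035 0.7786
top 688 0.7806
wrist 61061 0.7778
(np.int64(65), array([0.6357, 0.1114, 0.1433]), array([0.635 , 0.1105]), array([0.0269, 0.0269]), np.float64(0.1438)) (np.int64(73), array([0.6396, 0.2106, 0.1429]), array([0.6394, 0.2099]), array([0.0264, 0.0253]), np.float64(0.1432))
```

View pics/s18.png

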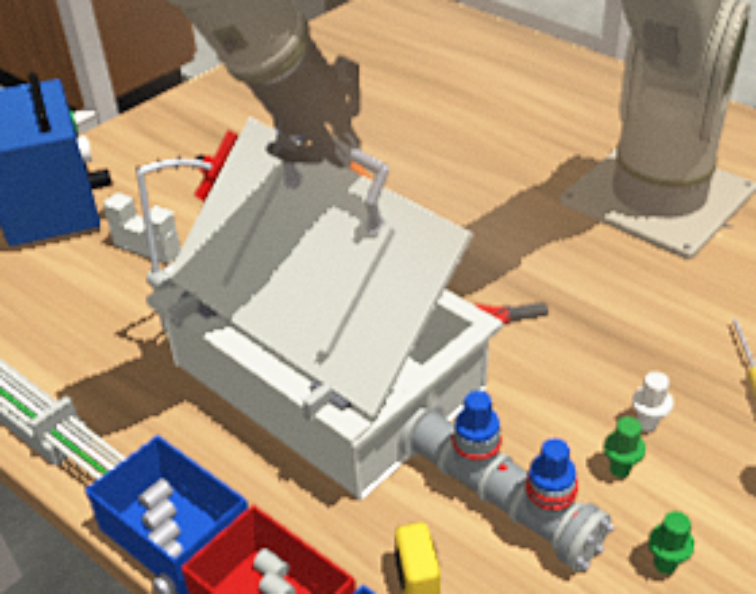

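The lid is held steady at about 0.778 rad with its edge along the red index at (215,165), and both plugs sit upright at (477,415) and (552,460). Handing in.

```bash
python3 -c "
from workcell import manip
print(manip.hand_in())"
```

```text
the job is handed in; nothing more can be done
None
```

The job is handed in at about 17.8 s of the 58 s. Both plugs are in and the arm is holding the lid up at the red index.

- **Plugs:** I pushed plug A into branch 1 first, then plug B into branch 2, and let go of both. Each push ended on a stop at about 30 N. The wrist camera then put both plug tops at 142 mm, which is fully home. In the last check the scene camera read 143–144 mm. It has read about 1–2 mm high throughout, so I don't take that as the plugs having moved.
- **Lid:** In the last check all three cameras put the lid at 0.778–0.781 rad. It drifted by about 0.002 rad over 0.6 s of holding.
- **Index:** The red index is the less certain measurement. The different estimates disagreed, from 0.765 to 0.788 rad apart from a few noisier readings, with an average of about 0.776. The lid should therefore be in line to within about 0.01 rad.
- **Everything else:** I did not touch the index, tools, offcuts or look-alike plugs on purpose, and those still visible in the last picture looked unmoved. I did not measure them.

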